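# Clear the used lancets into the sharps drum that has room

### The job

Sampling is over: put every used lancet from the mat into the sharps drum that still has room, opening its push-and-twist safety cap, and then lock that cap on again. The drum that is filled to its line stays shut, the unused lancets (those with their twist-off tab still on) stay on the mat, and the bottle and the specimen pot are not to be knocked about.

Things in the scene. Friction and masses are not known exactly. Their poses are not given: they have to be found in the camera images.
- drum_1: sharps drum one: clear plastic tub, 134 mm across, fixed in a steel bench holder with a round plate, 156 mm across. Origin at the centre of the plate's underside, z up. White lid, top at z = 140 mm, with a neck. Black fill line at z = 105 mm. Stands left of centre. Ribs on the lid show where the ends of the cap's bar stand: single ribs, along the drum's x axis = locked; paired ribs, at +60 and -120 degrees from x = free.
- drum_2: sharps drum two, like drum one: clear plastic tub, 134 mm across, fixed in a steel bench holder with a round plate, 156 mm across. Origin at the centre of the plate's underside, z up. White lid, top at z = 140 mm, with a neck. Black fill line at z = 105 mm. Stands farther to the left. Ribs on the lid show where the ends of the cap's bar stand: single ribs, along the drum's x axis = locked; paired ribs, at +60 and -120 degrees from x = free.
- neck_1 (a point): centre of drum one's neck rim, z = 166 mm in the drum's frame. Bore 72 mm. Outside, bayonet ledges 96 mm across, top at z = 162 mm, with two gaps at +60 and -120 degrees from the drum's x axis for the cap's lugs (10 degrees of play either way) and a notch under each ledge at 0 and 180 degrees. A tapered plug under the cap centres it in the bore with 2.5 mm of play.
- neck_2 (a point): centre of drum two's neck rim, the same as drum one's.
- seal_1 (a joint): sprung rubber seal sleeve in drum one's neck, 79 mm outside, 73 mm inside: slide in m, 0 with the cap locked, growing as the cap is pushed down, to 0.009 where the cap bottoms on the rim; -0.008 with the cap off (top then at z = 183 mm in the drum's frame). It pushes up with about 7 N at 0, 10 N at 0.006.
- seal_2 (a joint): sprung seal sleeve in drum two's neck, the same as drum one's.
- cap_1: safety cap of drum one: white, loose, 109 mm across, 56 mm high, 70 to 120 g. Origin on its axis at the bottom of its skirt, z up, x along its grip bar. Disc top at z = 28 mm; two lugs inside the skirt's bottom at +x and -x, below the bar's ends. Locked at the start: x along the drum's x axis, origin at z = 152 mm in the drum's frame. It may rest on any flat place on its skirt.
- cap_2: safety cap of drum two, the same as cap one, locked on drum two in the same way.
- bar_1 (a point): middle of cap one's grip bar, 42 mm above the cap's origin; bar 64 mm long (cap's x), 14 mm thick, 28 mm high, standing on the disc. To free: push the cap down 6 to 8 mm, turn it 60 degrees anticlockwise seen from above (stop 10 degrees farther), let it rise (origin to z = 160 mm in the drum's frame) and lift.
- bar_2 (a point): the same on cap two. To lock a cap again: lower it with the bar at the paired ribs (+60 or -120 degrees from the drum's x axis), push until its origin is at z = 144 to 146 mm in the drum's frame, turn it 60 degrees clockwise, still pushed down, to the stop (3 degrees past), and let go: it springs up into its notches at z = 152 mm.
- heap_full: the used lancets that already fill one of the two drums up to its fill line (seen through the clear tub, top about 104 mm above the table); origin on that drum's axis, 10 mm above the table. Which drum it is varies.
- heap_low: the few used lancets that lie in the other drum, the one with room (a layer about 25 mm deep on its floor); origin on that drum's axis, 10 mm above the table.
- used_1: a used safety lancet (four to six of them lie on the mat): white body 20 mm wide, 14 mm high, with a short grey nose, 45 mm long in all, 12 g, no tab; origin at the centre of its underside, x along its length to the nose, z up as it lies flat. It drops through a drum's neck even lying level.
- used_2: another used safety lancet, the same as the first (may be absent).
- used_3: another used safety lancet, the same as the first (may be absent).
- used_4: another used safety lancet, the same as the first (may be absent).
- used_5: another used safety lancet, the same as the first (may be absent).
- used_6: another used safety lancet, the same as the first (may be absent).
- unused_1: an unused safety lancet: the same body but with its thin twist-off tab still on the nose (a 22 mm stem, 7 mm wide, ending in an 18 mm cross-piece), 71 mm long in all; origin under the centre of the body, x towards the tab. It stays on the mat.
- unused_2: another unused safety lancet with its tab, the same as the first; it stays on the mat.
- mat: the black rubber work mat on which the lancets lie: 270 mm (x) by 420 mm (y), 3 mm thick, fixed; origin at the centre of its underside.
- mat_clear (a point): the middle of the clear left end of the mat, at its top face: room to set a cap down for the while.
- specimen_pot: lidded specimen pot standing on the table in front of the drums, 64 mm across, 67 mm high; origin at the centre of its underside. Not part of the job.
- sanitiser: bottle of hand sanitiser standing behind the mat, 60 mm across, 150 mm high; origin at the centre of its underside. Not part of the job.

How it is judged:
By the outcome, as a careful person would: the job done as asked, in the order asked, and still so for the second after the job is handed in, with the robot touching nothing.
Of used_1, used_2, used_3, used_4, used_5, used_6 only 4 to 6 are there at a start; the rules pass over those that are not, and their reading is None.
At some moment in a run one of used_1, used_2, used_3, used_4, used_5, used_6, unused_1, unused_2 may be knocked a few centimetres aside while the robot is not near it.
It also fails if it takes over 210 s, if anything falls off the work surface, if the arm or the gripper's body presses on something with over 40 N, if the wrist force passes 120 N, or if a joint passes its speed limit or range.

### The arm

A 6-joint arm with a two-finger parallel gripper is mounted at the origin on the work surface. World frame = base frame: x ahead of the robot, y to its left, z up, the work surface at z = 0. Lengths are in m, angles in rad, forces in N, time in s.
With the tool pointing down it reaches from about 0.375 to 0.75 m from the base axis. Payload 9 kg.
Tool frame: the origin (TCP) lies where the fingers leave the gripper's body, on its centre line; the fingertips stand 73 mm ahead of it and the grasp point (between the pads) lies 54 mm ahead of it (ctrl.tcp_to_grasp is the distance from the TCP to the grasp point, in m); z points along the fingers, y is the line along which they close (so a half turn about z gives the same grasp; the last joint's range is limited). The gripper opens to 85 mm and grips with 20 to 120 N. Pads are 22 mm wide; open, the fingers measure 114 mm over their backs; the gripper's body (76 mm by 85 mm) begins 54 mm behind the grasp point. The pads swing forward as they close: fully open they stand 13 mm farther back than shut.
Start: joints at [1.048, 0.104, 0.097, 1.564, 0, 1.353], TCP at [0.18, 0.572, 0.304] pointing down, gripper open.
Joint ranges: [-2.99, 2.99], [-0.84, 1.86], [-1.1, 1.16], [-1.84, 2.11], [-1.51, 1.56], [-3.14, 3.14]. Speed limits (rad/s): [2.22, 2.22, 2.57, 3.14, 3.14, 3.14].

### API

Orientations are given as a 3x3 rotation matrix whose columns are the frame's x, y, z axes.
In Python, from bench import ctrl gives the robot as it stands. The module is installed in compiled form; this text tells all that it offers.
- The arm moves only by the tool arm_command, never from a script. Its argument "increments" is a list of rows, each an object of numbers: "hand": the closure in counts, from 0 (fully open) to 255 (shut); "dx", "dy", "dz": the shift along the tool's x, y, z in mm; "roll": the turn about the tool's z in rad. A call has 1 to 12 rows; each row shifts and turns the commanded pose from where the row before left it, along the tool's axes as they then stand; what a row does not reach is not made up. A row lasts 1/10 s, in which the tool goes at most 50 mm and 8.59 degrees, less where a joint would pass 70% of its speed; a pose out of reach is approached as far as the arm can. A call with a gripper value outside its range is refused whole. The fingers move at their own pace and stop on an object; "force" is the grip in N (left out, the last holds). Time passes only in rows, so rows that do not move let the fingers close. It gives the time, the measured TCP pose, the force, the opening and the grip force at its end, in the units of the state.
- ctrl.sense(): the state, without advancing time (a new reading comes with each control period).
- ctrl.capture(name): name is "scene" or "top" or "wrist"; returns a dict with "pixels" (480x640x3 uint8, red, green, blue), "depth" (480x640 float32, m along the optical axis (not along the pixel's ray), 0 where there is no reading), "fov_y" (degrees; the focal length in pixels is half the picture's height over the tangent of half this angle, whatever the lens; pixels are square), "cx", "cy" (the principal point, pixels), "origin" and "orientation" of the camera in the world. Camera axes: x right, y up, looking along -z (the intrinsics and any distortion apply to the point x, -y, -z); pixel columns grow to the right and rows downward; lengths in m; the calibration is good to about 2 mm. The wrist camera is an equidistant fisheye: a pixel r from the principal point sees the ray r / f radians off the axis. A picture is of the moment at which its call begins.
- ctrl.hand_in(): hands the job in; it is judged then, once.
Trained networks look in a picture, given as the dict that the camera call returned (one of the last four; its "shot" number tells which), for a name from the list of things; names that differ only in an ending like _2 or _b are one class to them, and where a whole thing is asked for, a point or a joint stands for the part that bears it (a point fixed in the world has none). Each returns a list of dicts, best first, with "score" (0 to 1); they miss things now and then, are a little off and sometimes report something else, mostly with a low value. They report only what shows in the picture. A call takes as long as a camera call.
- ctrl.spot_in(name, picture): "at" ([x, y, z] in m, in world coordinates, good to about 4 mm: the middle of the surface that is visible of it).
The state is a dict: "clock": time; "joint_positions": joint angles; "qvel": joint speeds; "joint_efforts": joint torques, N m; "tcp_pos": TCP position; "eef_rot": TCP orientation; "ft_force": force on the tool from outside, world axes, zero at the start; "moment": the same for the moment, N m; "opening": finger opening in m; "grasp_force": force on a finger pad.
Only numpy, scipy, OpenCV 4.12 (cv2) and the standard library are available. Lean on these libraries where they do the work, as an engineer would, in place of code of your own. Each camera call takes 0.05 s, during which the arm holds its last target. There are 200 camera calls.

## Working session

There is one attempt and no reset: what is moved stays moved. The work goes in short steps, Python scripts to look and compute and a tool call to move; the robot and the scene stay as the last step left them, time stands still between calls to the robot, and variables do not carry over. Pictures are saved under pics/ and viewed, at most 14 in all, crops included, and the job is handed in when it is done.

Besides the shell and the picture viewer there is one more tool, called after "Emit:" in YAML: its name, and indented under it one key for each argument. arm_command: Moves the arm, as the interface text tells. Its arguments: {"type":"object","properties":{"increments":{"type":"array","items":{"type":"object","properties":{"hand":{"type":"number"},"dx":{"type":"number"},"dy":{"type":"number"},"dz":{"type":"number"},"roll":{"type":"number"}}}},"force":{"type":"number"}},"required":["increments"]}

```bash
mkdir -p pics
cat > h.py <<'E'
import numpy as np, cv2
from bench import ctrl
def world(p,u,v,z=None):
    """world points of pixels (pinhole) by depth"""
    f=240/np.tan(np.radians(p['fov_y'])/2)
    d=p['depth'][int(round(v)),int(round(u))]
    c=np.array([(u-p['cx'])/f,-(v-p['cy'])/f,-1.])
    R=np.array(p['orientation']);o=np.array(p['origin'])
    if z is None: return o+R@(c*d)
    r=R@c; return o+r*(z-o[2])/r[2]
def cloud(p):
    f=240/np.tan(np.radians(p['fov_y'])/2)
    v,u=np.mgrid[:480,:640]
    c=np.stack([(u-p['cx'])/f,-(v-p['cy'])/f,-np.ones_like(u,float)],-1)*p['depth'][...,None]
    return c@np.array(p['orientation']).T+np.array(p['origin'])
def save(p,n): cv2.imwrite(f'pics/{n}.png',p['pixels'][...,::-1])
E
python3 - <<'E'
from h import *
np.set_printoptions(precision=4,suppress=True)
s=ctrl.sense();print(s)
for n in('top','scene'):
    p=ctrl.capture(n);save(p,n+'0');print(n,p['fov_y'],p['cx'],p['cy'],p['origin'],p['orientation'])
    if n=='top':
        for k in('drum_1','cap_1','bar_1','used_1','unused_1','heap_full','heap_low','specimen_pot','sanitiser','mat_clear','mat'):
            try: print(k,[(np.round(r['at'],3).tolist(),round(r['score'],2)) for r in ctrl.spot_in(k,p)])
            except Exception as e: print(k,e)
    else:
        for k in('heap_full','heap_low','drum_1','bar_1'):
            print(k,[(np.round(r['at'],3).tolist(),round(r['score'],2)) for r in ctrl.spot_in(k,p)])
E
```

```text
{'clock': 0.0, 'joint_positions': array([ 1.0483,  0.1047,  0.0965,  1.5639, -0.    ,  1.3531]), 'qvel': array([ 0.0004, -0.0013, -0.0008, -0.0019, -0.0013, -0.0016]), 'joint_efforts': array([  0.0002, -55.6931,  50.3648,   0.0171,  -0.0003,  -0.    ]), 'tcp_pos': array([0.1799, 0.5721, 0.3031]), 'eef_rot': array([[-0.9539,  0.3001, -0.0006],
       [ 0.3001,  0.9539, -0.0011],
       [ 0.0002, -0.0013, -1.    ]]), 'ft_force': array([ 0.674 , -0.8782,  0.5368]), 'moment': array([-0.0191, -0.0148,  0.0298]), 'grasp_force': 0.0, 'opening': 0.08503770029197688}
top 46.45339084179693 329.26514200603634 241.21193646528303 [0.3878 0.0115 1.2396] [[ 0.0196  0.9823 -0.1862]
 [-0.9997  0.0215  0.0081]
 [ 0.012   0.186   0.9825]]
drum_1 [([0.566, 0.118, 0.127], 0.95), ([0.441, 0.322, 0.107], 0.81), ([0.454, 0.363, 0.182], 0.53)]
cap_1 [([0.6, 0.142, 0.179], 0.71), ([0.452, 0.362, 0.179], 0.62)]
bar_1 [([0.604, 0.139, 0.184], 0.95), ([0.451, 0.365, 0.182], 0.79)]
used_1 [([0.464, -0.145, 0.015], 0.69), ([0.543, -0.244, 0.014], 0.57), ([0.449, -0.238, 0.011], 0.53), ([0.538, -0.148, 0.019], 0.48), ([0.526, -0.334, 0.013], 0.44)]
unused_1 [([0.453, 0.365, 0.179], 0.75), ([0.634, -0.169, 0.016], 0.55), ([0.427, -0.318, 0.016], 0.51)]
heap_full []
heap_low [([0.44, 0.319, 0.108], 0.49), ([0.448, -0.237, 0.014], 0.22)]
specimen_pot [([0.41, 0.163, 0.068], 0.85)]
sanitiser [([0.779, -0.114, 0.097], 0.61)]
mat_clear [([0.543, -0.176, 0.008], 0.57), ([0.607, 0.14, 0.18], 0.55)]
mat [([0.541, -0.174, 0.001], 0.84)]
scene 44.33366659971525 317.59626182352855 242.12382320561642 [ 1.2545 -0.7444  0.9374] [[ 0.7605 -0.4191  0.496 ]
 [ 0.6494  0.4833 -0.5871]
 [ 0.0064  0.7686  0.6397]]
heap_full [([0.64, -0.174, 0.016], 0.74)]
heap_low [([0.557, -0.208, -0.0], 0.72), ([0.492, 0.327, 0.111], 0.29)]
drum_1 [([0.647, 0.096, 0.08], 0.65), ([0.494, 0.329, 0.11], 0.65)]
bar_1 [([0.626, 0.13, 0.181], 0.96), ([0.47, 0.354, 0.18], 0.85)]
```

View pics/top0.png

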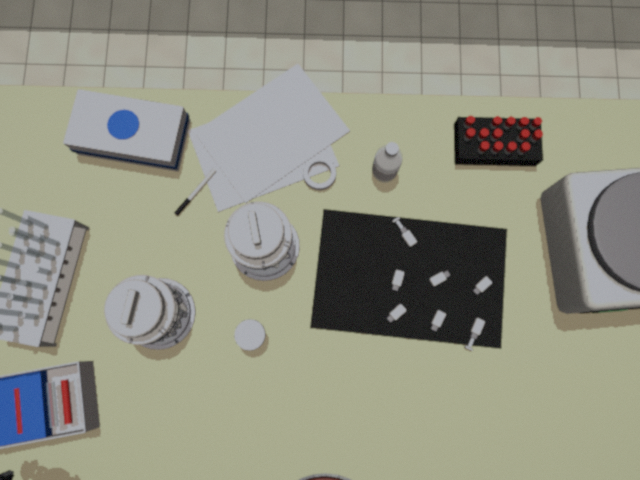

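View pics/scene0.png

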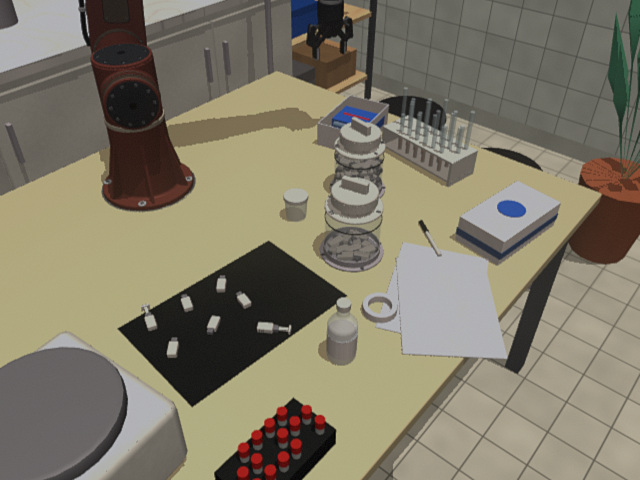

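```bash
cat >> h.py <<'E'
def blobs(C,m,amin=25):
    n,L,st,_=cv2.connectedComponentsWithStats(m.astype(np.uint8),connectivity=8)
    out=[]
    for i in range(1,n):
        if st[i,4]<amin: continue
        P=C[L==i]; (c,wh,a)=cv2.minAreaRect((P[:,:2]*1000).astype(np.float32))
        b=P[:,:2]-P[:,:2].mean(0); w,V=np.linalg.eigh(b.T@b)
        out.append((st[i,4],c,wh,np.degrees(np.arctan2(V[1,1],V[0,1])),P,L==i))
    return out
def lancets(p,draw=None):
    C=cloud(p); g=p['pixels'].min(-1)
    m=(C[...,0]>.41)&(C[...,0]<.68)&(C[...,1]<.035)&(C[...,1]>-.39)&(C[...,2]>.0)&(C[...,2]<.04)&(g>90)
    for n,c,wh,a,P,_ in blobs(C,m):
        print(n,'centre',np.round(c,1),'size',np.round(wh,1),'ang %.0f'%a,'z %.3f'%np.median(P[:,2]))
E
python3 - <<'E'
from h import *
np.set_printoptions(precision=1,suppress=True)
print(ctrl.tcp_to_grasp)
p=ctrl.capture('top'); C=cloud(p)
lancets(p)
for x,y in((.61,.14),(.455,.365)):
    near=np.hypot(C[...,0]-x,C[...,1]-y)<.09
    for lo,hi in((.197,.22),(.172,.19),(.13,.15)):
        m=near&(C[...,2]>lo)&(C[...,2]<hi)
        for n,c,wh,a,P,_ in blobs(C,m,60):
            print((lo,hi),n,'c',np.array(c),'mean',P[:,:2].mean(0)*1000,'wh',np.array(wh),'ang %.0f'%a,'z %.4f'%np.median(P[:,2]))
i=cv2.resize(p['pixels'][180:340,90:310],None,fx=3.6,fy=3.6,interpolation=2)
j=cv2.resize(p['pixels'][205:355,310:510],None,fx=3,fy=3,interpolation=2)
cv2.imwrite('pics/drums.png',i[...,::-1]);cv2.imwrite('pics/mat.png',j[...,::-1])
E
```

```text
0.0539
46 centre [664.8  26.8] size [15.9 30. ] ang -173 z 0.002
229 centre [ 648.9 -166.7] size [73.7 25. ] ang -146 z 0.016
71 centre [ 673.4 -304. ] size [59.5 11.8] ang 86 z 0.002
79 centre [ 671.9 -363.3] size [50.7 16.2] ang 89 z 0.002
44 centre [640.9  28.3] size [37.1 11.3] ang -177 z 0.002
54 centre [596.2  30. ] size [ 9.4 48.2] ang 174 z 0.002
175 centre [ 537.5 -150.9] size [21.9 47.4] ang 164 z 0.016
176 centre [ 544.3 -243.9] size [21.8 44.2] ang 121 z 0.016
174 centre [ 529.7 -339. ] size [20.4 49.3] ang 134 z 0.016
179 centre [ 464.2 -147.8] size [20.9 46. ] ang 133 z 0.016
189 centre [ 450.6 -238.4] size [20.4 47.9] ang 154 z 0.016
197 centre [ 433.6 -324. ] size [23.4 52. ] ang 155 z 0.016
37 centre [ 441.3 -384.6] size [ 9.  30.8] ang 180 z 0.002
48 centre [419.   18.7] size [15.1 28.4] ang 90 z 0.002
75 centre [417.2 -19.7] size [48.3 13.9] ang 83 z 0.002
46 centre [415.4 -74.3] size [ 8.7 39.6] ang 90 z 0.002
(0.197, 0.22) 260 c [607.4 146. ] mean [606.7 145.4] wh [64.4 14.2] ang -167 z 0.2077
(0.172, 0.19) 2147 c [607.5 146.2] mean [606.1 145.3] wh [107.4 107.7] ang 94 z 0.1799
(0.13, 0.15) 1021 c [607.5 146.7] mean [590.7 136.2] wh [133.9 134.9] ang 120 z 0.1399
(0.197, 0.22) 313 c [453.4 369. ] mean [453.2 368.1] wh [14.9 63.4] ang 170 z 0.2070
(0.172, 0.19) 2289 c [453.8 369.8] mean [452.8 367.2] wh [107.7 108.3] ang 83 z 0.1799
(0.13, 0.15) 1068 c [452.2 363.3] mean [447.8 342.5] wh [122.5 135.3] ang 169 z 0.1399
```

View pics/drums.png

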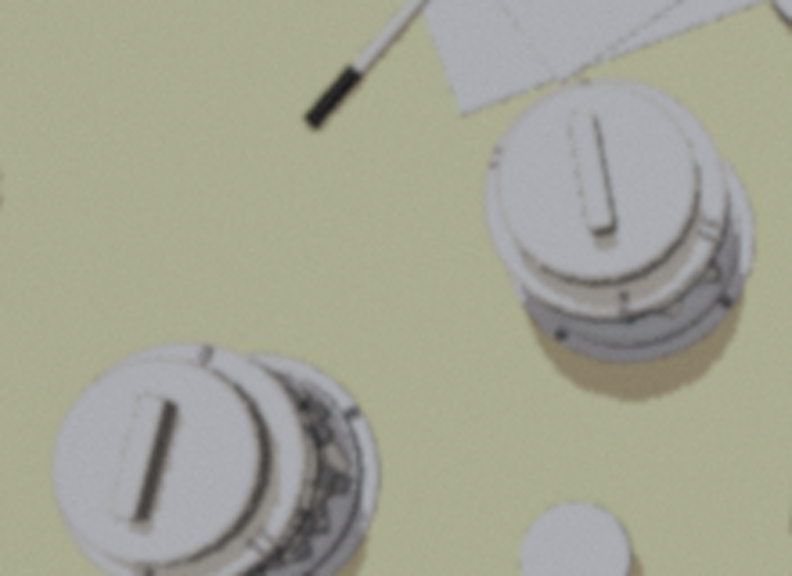

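View pics/mat.png

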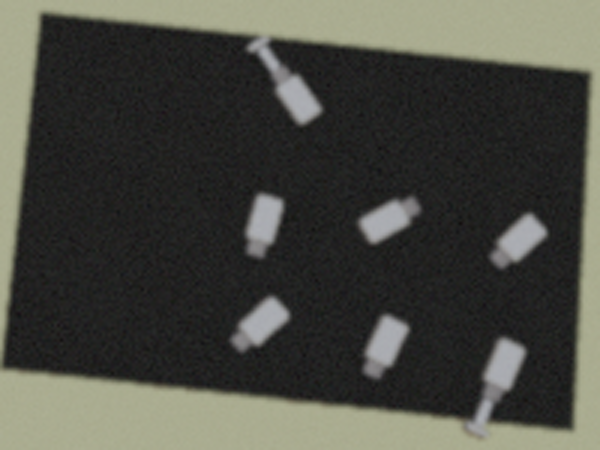

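```bash
cat >> h.py <<'E'
def plan(x,y,z,yaw,sym=True):
    """roll first (rad), then shift (mm) in the rolled tool axes; x,y,z in mm, yaw of tool x in deg"""
    s=ctrl.sense(); R=s['eef_rot']; t=s['tcp_pos']*1000
    now=np.degrees(np.arctan2(R[1,0],R[0,0])); q1,q6=np.degrees(s['joint_positions'][[0,5]])
    q1t=np.degrees(np.arctan2(y,x)); best=None
    for k in range(-4,5):
        yy=yaw+k*(180 if sym else 360); q6t=q6+(q1t-q1)-(yy-now)
        if abs(q6t)<172 and (best is None or abs(yy-now)<abs(best[0]-now)): best=(yy,q6t)
    a=np.radians(best[0]); d=np.array([x,y,z])-t
    dx=d[0]*np.cos(a)+d[1]*np.sin(a); dy=d[0]*np.sin(a)-d[1]*np.cos(a)
    r=-np.radians(best[0]-now)
    print('now',t.round(1),'yaw %.1f q6 %.0f | roll %.3f (%.1f rows) q6t %.0f | dx %.1f dy %.1f dz %.1f (%.1f rows)'%(now,q6,r,abs(r)/.15,best[1],dx,dy,-d[2],np.linalg.norm(d)/50),'F',s['ft_force'].round(1),'open %.1f grip %.1f t %.1f'%(s['opening']*1000,s['grasp_force'],s['clock']))
E
python3 - <<'E'
from h import *
plan(607.4,146.2,303,13)
import cv2
i=cv2.imread('pics/scene0.png')[110:280,280:420]
cv2.imwrite('pics/sc.png',cv2.resize(i,None,fx=3.4,fy=3.4,interpolation=2))
E
```

```text
now [180.1 572.4 303.9] yaw 162.5 q6 78 | roll -0.532 (3.5 rows) q6t 1 | dx -320.5 dy -511.4 dz 0.9 (12.1 rows) F [-0.1  0.8  0.6] open 85.3 grip 0.0 t 0.9
```

View pics/sc.png

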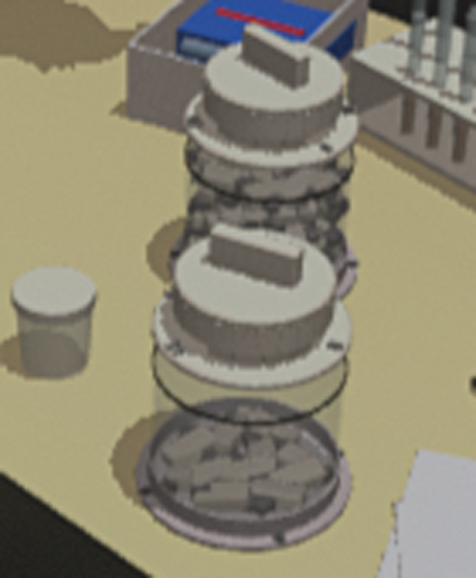

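The front drum (crop 245,460), drum one, holds only a low layer. The rear one, drum two, is filled to its line (crop 270,210). In the top views the five used lancets lie at about (398,280), (439,278), (483,285), (397,312) and (438,320), and the tabbed ones at (405,232) and (476,330).

Emit:
arm_command:
  increments:
    - {"roll": -0.133,"hand": 0}
    - {"roll": -0.133,"hand": 0}
    - {"roll": -0.133,"hand": 0}
    - {"roll": -0.133,"hand": 0}
    - {"dx": -21.4,"dy": -34.1,"hand": 0}
    - {"dx": -21.4,"dy": -34.1,"hand": 0}
    - {"dx": -21.4,"dy": -34.1,"hand": 0}
    - {"dx": -21.4,"dy": -34.1,"hand": 0}
    - {"dx": -21.4,"dy": -34.1,"hand": 0}
    - {"dx": -21.4,"dy": -34.1,"hand": 0}
    - {"dx": -21.4,"dy": -34.1,"hand": 0}
    - {"dx": -21.4,"dy": -34.1,"hand": 0}
  force: 60

```text
$.increments[0]: bad value
```

Emit:
arm_command:
  increments:
    - {"dx": -21.4,"dy": -34.1,"hand": 0}
    - {"dx": -21.4,"dy": -34.1,"hand": 0}
    - {"dx": -21.4,"dy": -34.1,"hand": 0}
    - {"dx": -21.4,"dy": -34.1,"hand": 0}
    - {"dx": -21.4,"dy": -34.1,"hand": 0}
    - {"dx": -21.4,"dy": -34.1,"hand": 0}
    - {"dx": -21.4,"dy": -34.1,"hand": 0}
    - {"hand": 0}
    - {"hand": 0}

```text
$.increments[0]: bad value
```

Run:
```python
from h import *
plan(607.4,146.2,257,13)
save(ctrl.capture('wrist'),'w1')
```

```text
now [180.1 572.4 303.9] yaw 162.5 q6 78 | roll -0.532 (3.5 rows) q6t 1 | dx -320.5 dy -511.4 dz 46.9 (12.1 rows) F [-0.1  0.8  0.6] open 85.3 grip 0.0 t 0.9
```

View pics/w1.png

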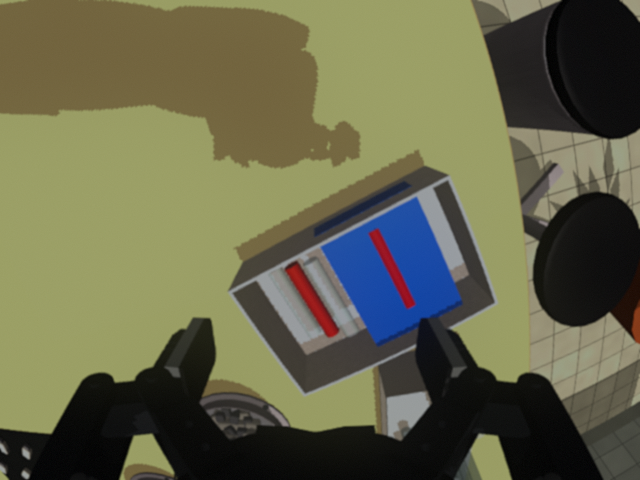

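The arm hasn't moved: the wrist view still shows the box at the start pose, and both calls were refused. I'll give each row all five fields.

Emit:
arm_command:
  increments:
    - {"dx": 0,"dy": 0,"dz": 0,"roll": -0.133,"hand": 0}
    - {"dx": 0,"dy": 0,"dz": 0,"roll": -0.133,"hand": 0}
    - {"dx": 0,"dy": 0,"dz": 0,"roll": -0.133,"hand": 0}
    - {"dx": 0,"dy": 0,"dz": 0,"roll": -0.133,"hand": 0}
  force: 60

```text
clock: 1.35
tcp_pos: [0.1801, 0.5724, 0.304]
eef_rot: [[-0.973, -0.231, 0.0], [-0.231, 0.973, 0.0], [-0.0, 0.0, -1.0]]
ft_force: [0.0, -0.1, 0.1]
opening: 0.0854
grasp_force: 0.0
```

Emit:
arm_command:
  increments:
    - {"dx": -24.6,"dy": -39.3,"dz": 0,"roll": 0,"hand": 0}
    - {"dx": -24.6,"dy": -39.3,"dz": 0,"roll": 0,"hand": 0}
    - {"dx": -24.6,"dy": -39.3,"dz": 0,"roll": 0,"hand": 0}
    - {"dx": -24.6,"dy": -39.3,"dz": 0,"roll": 0,"hand": 0}
    - {"dx": -24.6,"dy": -39.3,"dz": 0,"roll": 0,"hand": 0}
    - {"dx": -24.6,"dy": -39.3,"dz": 0,"roll": 0,"hand": 0}
    - {"dx": -24.6,"dy": -39.3,"dz": 0,"roll": 0,"hand": 0}
    - {"dx": -24.6,"dy": -39.3,"dz": 0,"roll": 0,"hand": 0}
    - {"dx": -24.6,"dy": -39.3,"dz": 0,"roll": 0,"hand": 0}
    - {"dx": -24.6,"dy": -39.3,"dz": 0,"roll": 0,"hand": 0}
    - {"dx": -24.6,"dy": -39.3,"dz": 0,"roll": 0,"hand": 0}
    - {"dx": -24.6,"dy": -39.3,"dz": 0,"roll": 0,"hand": 0}

```text
clock: 2.55
tcp_pos: [0.5751, 0.1778, 0.304]
eef_rot: [[-0.974, -0.225, 0.0], [-0.225, 0.974, 0.0], [-0.0, 0.0, -1.0]]
ft_force: [-0.1, -0.2, 0.7]
opening: 0.086
grasp_force: 0.0
```

Emit:
arm_command:
  increments:
    - {"dx": -24.6,"dy": -39.3,"dz": 0,"roll": 0,"hand": 0}
    - {"dx": 0,"dy": 0,"dz": 0,"roll": 0,"hand": 0}
    - {"dx": 0,"dy": 0,"dz": 0,"roll": 0,"hand": 0}

```text
clock: 2.85
tcp_pos: [0.6071, 0.1457, 0.3034]
eef_rot: [[-0.975, -0.223, -0.001], [-0.223, 0.975, 0.0], [0.001, 0.0, -1.0]]
ft_force: [-0.6, 0.6, -0.8]
opening: 0.0852
grasp_force: 0.0
```

Run:
```python
from h import *
plan(607.4,146.2,257,13)
save(ctrl.capture('wrist'),'w2')
```

```text
now [607.1 145.7 303.4] yaw -167.1 q6 -11 | roll -0.002 (0.0 rows) q6t 1 | dx -0.4 dy 0.4 dz 46.4 (0.9 rows) F [-0.6  0.6 -0.8] open 85.2 grip 0.0 t 2.9
```

View pics/w2.png

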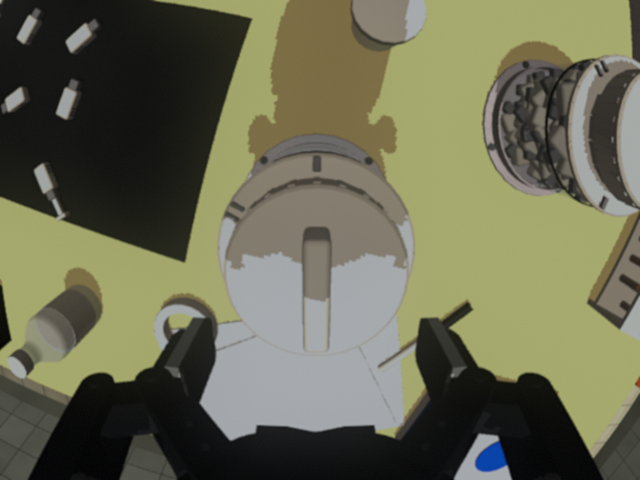

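The bar at (316,290) stands vertical and midway between the fingers, in line with the single rib. Next: go down and grip.

Emit:
arm_command:
  increments:
    - {"dx": 0,"dy": 0,"dz": 20,"roll": 0,"hand": 0}
    - {"dx": 0,"dy": 0,"dz": 16,"roll": 0,"hand": 0}
    - {"dx": 0,"dy": 0,"dz": 10,"roll": 0,"hand": 0}
    - {"dx": 0,"dy": 0,"dz": 0,"roll": 0,"hand": 120}
    - {"dx": 0,"dy": 0,"dz": 0,"roll": 0,"hand": 255}
    - {"dx": 0,"dy": 0,"dz": 0,"roll": 0,"hand": 255}
    - {"dx": 0,"dy": 0,"dz": 0,"roll": 0,"hand": 255}
    - {"dx": 0,"dy": 0,"dz": 0,"roll": 0,"hand": 255}
    - {"dx": 0,"dy": 0,"dz": 0,"roll": 0,"hand": 255}
  force: 60

```text
clock: 3.8
tcp_pos: [0.607, 0.1465, 0.2588]
eef_rot: [[-0.974, -0.225, 0.001], [-0.225, 0.974, -0.0], [-0.001, -0.0, -1.0]]
ft_force: [-1.4, -0.7, 3.9]
opening: 0.0126
grasp_force: 60.6
```

Emit:
arm_command:
  increments:
    - {"dx": 0,"dy": 0,"dz": 4,"roll": 0,"hand": 255}
    - {"dx": 0,"dy": 0,"dz": 3,"roll": 0,"hand": 255}
    - {"dx": 0,"dy": 0,"dz": 0,"roll": 0,"hand": 255}
    - {"dx": 0,"dy": 0,"dz": 0,"roll": 0,"hand": 255}
  force: 80

```text
clock: 4.2
tcp_pos: [0.607, 0.1465, 0.2523]
eef_rot: [[-0.974, -0.225, 0.002], [-0.225, 0.974, -0.0], [-0.002, -0.0, -1.0]]
ft_force: [-2.7, -1.3, 8.8]
opening: 0.0128
grasp_force: 83.3
```

Emit:
arm_command:
  increments:
    - {"dx": 0,"dy": 0,"dz": 0.6,"roll": 0,"hand": 255}
    - {"dx": 0,"dy": 0,"dz": 0,"roll": -0.13,"hand": 255}
    - {"dx": 0,"dy": 0,"dz": 0,"roll": -0.13,"hand": 255}
    - {"dx": 0,"dy": 0,"dz": 0,"roll": -0.13,"hand": 255}
    - {"dx": 0,"dy": 0,"dz": 0,"roll": -0.13,"hand": 255}
    - {"dx": 0,"dy": 0,"dz": 0,"roll": -0.13,"hand": 255}
    - {"dx": 0,"dy": 0,"dz": 0,"roll": -0.13,"hand": 255}
    - {"dx": 0,"dy": 0,"dz": 0,"roll": -0.13,"hand": 255}
    - {"dx": 0,"dy": 0,"dz": 0,"roll": -0.13,"hand": 255}
    - {"dx": 0,"dy": 0,"dz": 0,"roll": 0,"hand": 255}
    - {"dx": 0,"dy": 0,"dz": 0,"roll": 0,"hand": 255}

```text
clock: 5.3
tcp_pos: [0.6075, 0.1457, 0.2521]
eef_rot: [[-0.3, -0.954, 0.003], [-0.954, 0.3, -0.002], [0.001, -0.003, -1.0]]
ft_force: [-0.6, -5.0, 7.8]
opening: 0.0122
grasp_force: 83.5
```

Run:
```python
from h import *
plan(607.4,146.2,257,73)
s=ctrl.sense();print(s['moment'])
```

```text
now [607.5 145.7 252.1] yaw -107.4 q6 -71 | roll -0.008 (0.1 rows) q6t -59 | dx -0.4 dy 0.3 dz -4.9 (0.1 rows) F [-0.6 -5.   7.8] open 12.2 grip 83.5 t 5.3
[-0.91565997  0.17790705  0.02953972]
```

Turned by 60° with no stop torque. Next: let it rise, then lift.

Emit:
arm_command:
  increments:
    - {"dx": 0,"dy": 0,"dz": -4,"roll": 0,"hand": 255}
    - {"dx": 0,"dy": 0,"dz": -5,"roll": 0,"hand": 255}
    - {"dx": 0,"dy": 0,"dz": -6,"roll": 0,"hand": 255}
    - {"dx": 0,"dy": 0,"dz": -6,"roll": 0,"hand": 255}
    - {"dx": 0,"dy": 0,"dz": 0,"roll": 0,"hand": 255}

```text
clock: 5.8
tcp_pos: [0.6068, 0.1468, 0.2718]
eef_rot: [[-0.299, -0.954, 0.0], [-0.954, 0.299, 0.0], [-0.001, -0.0, -1.0]]
ft_force: [-0.1, 0.3, -0.2]
opening: 0.0125
grasp_force: 82.1
```

Emit:
arm_command:
  increments:
    - {"dx": 0,"dy": 0,"dz": -20,"roll": 0,"hand": 255}
    - {"dx": 0,"dy": 0,"dz": -35,"roll": 0,"hand": 255}
    - {"dx": 0,"dy": 0,"dz": 0,"roll": 0,"hand": 255}

```text
clock: 6.1
tcp_pos: [0.6076, 0.1469, 0.3305]
eef_rot: [[-0.299, -0.954, 0.005], [-0.954, 0.299, 0.001], [-0.002, -0.005, -1.0]]
ft_force: [0.7, 0.3, 0.3]
opening: 0.0121
grasp_force: 82.1
```

Run:
```python
from h import *
plan(540,-30,326,-107.4)
p=ctrl.capture('top')
print([(np.round(r['at'],3),round(r['score'],2)) for r in ctrl.spot_in('cap_1',p)])
```

```text
now [607.6 146.9 330.5] yaw -107.4 q6 -71 | roll 0.000 (0.0 rows) q6t -76 | dx 189.0 dy 11.6 dz 4.5 (3.8 rows) F [0.7 0.3 0.3] open 12.1 grip 82.1 t 6.1
[(array([0.455, 0.4  , 0.18 ]), 0.56)]
```

Emit:
arm_command:
  increments:
    - {"dx": 31.5,"dy": 1.9,"dz": 0,"roll": 0,"hand": 255}
    - {"dx": 31.5,"dy": 1.9,"dz": 0,"roll": 0,"hand": 255}
    - {"dx": 31.5,"dy": 1.9,"dz": 0,"roll": 0,"hand": 255}
    - {"dx": 31.5,"dy": 1.9,"dz": 0,"roll": 0,"hand": 255}
    - {"dx": 31.5,"dy": 1.9,"dz": 0,"roll": 0,"hand": 255}
    - {"dx": 31.5,"dy": 1.9,"dz": 0,"roll": 0,"hand": 255}
    - {"dx": 0,"dy": 0,"dz": 45,"roll": 0,"hand": 255}
    - {"dx": 0,"dy": 0,"dz": 45,"roll": 0,"hand": 255}
    - {"dx": 0,"dy": 0,"dz": 45,"roll": 0,"hand": 255}
    - {"dx": 0,"dy": 0,"dz": 45,"roll": 0,"hand": 255}
    - {"dx": 0,"dy": 0,"dz": 24,"roll": 0,"hand": 255}
    - {"dx": 0,"dy": 0,"dz": 0,"roll": 0,"hand": 255}

```text
clock: 7.4
tcp_pos: [0.5357, -0.0291, 0.1165]
eef_rot: [[-0.299, -0.954, -0.009], [-0.954, 0.299, 0.003], [-0.0, 0.009, -1.0]]
ft_force: [-0.3, 0.8, -1.7]
opening: 0.0119
grasp_force: 82.1
```

Run:
```python
from h import *
plan(540,-30,110,-107.4)
save(ctrl.capture('scene'),'s2')
p=ctrl.capture('wrist');save(p,'w3')
```

```text
now [535.7 -29.1 116.5] yaw -107.4 q6 -90 | roll 0.000 (0.0 rows) q6t -76 | dx -0.5 dy -4.4 dz 6.5 (0.2 rows) F [-0.3  0.8 -1.7] open 11.9 grip 82.1 t 7.4
```

View pics/s2.png

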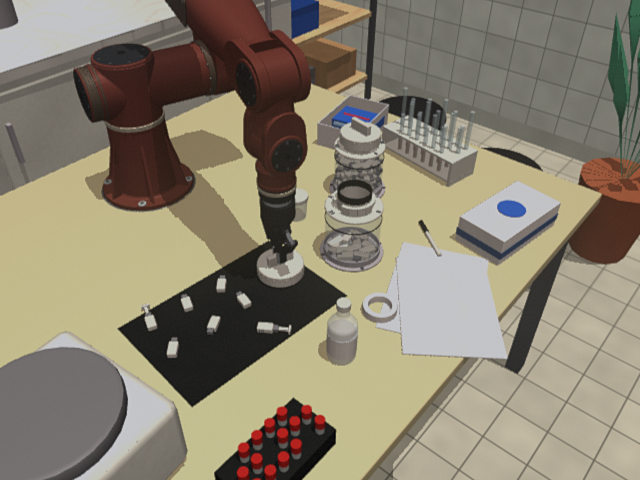

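The cap is in the gripper just above the clear end of the mat (281,265). Drum one's neck is open (353,193), with the dark seal showing. Next: set the cap down.

Emit:
arm_command:
  increments:
    - {"dx": 0,"dy": 0,"dz": 4,"roll": 0,"hand": 255}
    - {"dx": 0,"dy": 0,"dz": 2,"roll": 0,"hand": 255}
    - {"dx": 0,"dy": 0,"dz": 1.5,"roll": 0,"hand": 255}
    - {"dx": 0,"dy": 0,"dz": 0,"roll": 0,"hand": 255}
    - {"dx": 0,"dy": 0,"dz": 0,"roll": 0,"hand": 255}

```text
clock: 8.0
tcp_pos: [0.5395, -0.0303, 0.1151]
eef_rot: [[-0.299, -0.954, 0.0], [-0.954, 0.299, -0.0], [-0.0, -0.0, -1.0]]
ft_force: [-0.3, -0.2, -0.4]
opening: 0.0118
grasp_force: 82.1
```

Emit:
arm_command:
  increments:
    - {"dx": 0,"dy": 0,"dz": 3,"roll": 0,"hand": 255}
    - {"dx": 0,"dy": 0,"dz": 2,"roll": 0,"hand": 255}
    - {"dx": 0,"dy": 0,"dz": 0,"roll": 0,"hand": 255}
    - {"dx": 0,"dy": 0,"dz": 0,"roll": 0,"hand": 255}

```text
clock: 8.4
tcp_pos: [0.5394, -0.0304, 0.1098]
eef_rot: [[-0.299, -0.954, 0.0], [-0.954, 0.299, 0.0], [-0.0, -0.0, -1.0]]
ft_force: [-0.6, 0.6, 0.9]
opening: 0.0121
grasp_force: 82.4
```

Emit:
arm_command:
  increments:
    - {"dx": 0,"dy": 0,"dz": 1.5,"roll": 0,"hand": 255}
    - {"dx": 0,"dy": 0,"dz": 0,"roll": 0,"hand": 255}
    - {"dx": 0,"dy": 0,"dz": 0,"roll": 0,"hand": 255}

```text
clock: 8.7
tcp_pos: [0.5394, -0.0303, 0.1097]
eef_rot: [[-0.299, -0.954, 0.0], [-0.954, 0.299, -0.0], [0.0, -0.0, -1.0]]
ft_force: [-7.4, 0.9, 14.8]
opening: 0.0124
grasp_force: 84.3
```

Emit:
arm_command:
  increments:
    - {"dx": 0,"dy": 0,"dz": -1.2,"roll": 0,"hand": 255}
    - {"dx": 0,"dy": 0,"dz": 0,"roll": 0,"hand": 150}
    - {"dx": 0,"dy": 0,"dz": 0,"roll": 0,"hand": 100}
    - {"dx": 0,"dy": 0,"dz": 0,"roll": 0,"hand": 100}
    - {"dx": 0,"dy": 0,"dz": 0,"roll": 0,"hand": 100}
    - {"dx": 0,"dy": 0,"dz": -30,"roll": 0,"hand": 100}
    - {"dx": 0,"dy": 0,"dz": -40,"roll": 0,"hand": 100}
    - {"dx": 0,"dy": 0,"dz": -20,"roll": 0,"hand": 100}
    - {"dx": 0,"dy": 0,"dz": 0,"roll": 0,"hand": 100}
    - {"dx": 0,"dy": 0,"dz": 0,"roll": 0,"hand": 100}
  force: 40

```text
clock: 9.7
tcp_pos: [0.5395, -0.0303, 0.1993]
eef_rot: [[-0.299, -0.954, 0.0], [-0.954, 0.299, -0.0], [-0.0, -0.0, -1.0]]
ft_force: [0.9, 0.0, 0.2]
opening: 0.0518
grasp_force: 0.0
```

Run:
```python
from h import *
plan(467,-150.5,120,133)
p=ctrl.capture('top');C=cloud(p);np.set_printoptions(precision=1,suppress=True)
near=np.hypot(C[...,0]-.607,C[...,1]-.146)<.075
for lo,hi in((.176,.195),(.13,.15)):
    for n,c,wh,a,P,_ in blobs(C,near&(C[...,2]>lo)&(C[...,2]<hi),30): print(n,np.array(c),np.array(wh),np.median(P[:,2]))
lancets(p)
```

```text
now [539.5 -30.3 199.3] yaw -107.4 q6 -90 | roll -1.054 (7.0 rows) q6t -151 | dx 38.5 dy 134.9 dz 79.3 (3.2 rows) F [0.9 0.  0.2] open 51.8 grip 0.0 t 9.7
260 [608.  146.2] [78.7 77.8] 0.18267461985913935
1718 [607.9 146.8] [134.2 134.7] 0.1398777207385885
81 [626.5 156.7] [31. 71.] 0.1411172395711695
87 centre [ 671.6 -330.7] size [14.6 66.9] ang 90 z 0.002
50 centre [ 670.9 -374.7] size [17.7 29.4] ang 107 z 0.002
135 centre [ 632.6 -177.9] size [35.4 24. ] ang -156 z 0.016
186 centre [ 538.1 -151.3] size [22.2 48.3] ang 164 z 0.016
185 centre [ 545.4 -245.9] size [22.6 48.7] ang 121 z 0.016
182 centre [ 530.  -338.7] size [20.7 49.2] ang 135 z 0.016
189 centre [ 464.3 -148.1] size [21.6 46.2] ang 132 z 0.016
189 centre [ 451.1 -237.8] size [21.5 47.4] ang 153 z 0.016
52 centre [ 440.1 -384.7] size [41.3  9.7] ang -180 z 0.002
199 centre [ 433.3 -323.7] size [24.3 51.7] ang 155 z 0.016
34 centre [ 412.3 -134.6] size [46.1  4.6] ang 86 z 0.002
```

Emit:
arm_command:
  increments:
    - {"dx": 0,"dy": 0,"dz": -10,"roll": -0.149,"hand": 100}
    - {"dx": 0,"dy": 0,"dz": -10,"roll": -0.149,"hand": 100}
    - {"dx": 0,"dy": 0,"dz": -10,"roll": -0.149,"hand": 100}
    - {"dx": 0,"dy": 0,"dz": 0,"roll": -0.149,"hand": 100}
    - {"dx": 0,"dy": 0,"dz": 0,"roll": -0.149,"hand": 100}
    - {"dx": 0,"dy": 0,"dz": 0,"roll": -0.149,"hand": 100}
    - {"dx": 0,"dy": 0,"dz": 0,"roll": -0.149,"hand": 100}
    - {"dx": 9.6,"dy": 33.7,"dz": 0,"roll": 0,"hand": 100}
    - {"dx": 9.6,"dy": 33.7,"dz": 0,"roll": 0,"hand": 100}
    - {"dx": 9.6,"dy": 33.7,"dz": 0,"roll": 0,"hand": 100}
    - {"dx": 9.6,"dy": 33.7,"dz": 0,"roll": 0,"hand": 100}
    - {"dx": 0,"dy": 0,"dz": 45,"roll": 0,"hand": 100}

```text
clock: 10.95
tcp_pos: [0.4662, -0.1536, 0.1877]
eef_rot: [[0.671, -0.741, 0.006], [-0.741, -0.671, -0.005], [0.007, -0.001, -1.0]]
ft_force: [1.2, 0.3, -0.6]
opening: 0.0516
grasp_force: 0.0
```

Emit:
arm_command:
  increments:
    - {"dx": 0,"dy": 0,"dz": 45,"roll": 0,"hand": 100}
    - {"dx": 0,"dy": 0,"dz": 35,"roll": 0,"hand": 100}
    - {"dx": 0,"dy": 0,"dz": 0,"roll": 0,"hand": 100}
    - {"dx": 0,"dy": 0,"dz": 0,"roll": 0,"hand": 100}

```text
clock: 11.35
tcp_pos: [0.465, -0.1491, 0.1041]
eef_rot: [[0.674, -0.739, -0.002], [-0.739, -0.674, 0.001], [-0.002, 0.0, -1.0]]
ft_force: [0.6, -0.2, 0.7]
opening: 0.0521
grasp_force: 0.0
```

Run:
```python
from h import *
plan(467,-150.5,78,133)
save(ctrl.capture('wrist'),'w4')
```

```text
now [ 465.  -149.1  104.1] yaw -47.6 q6 -166 | roll -0.011 (0.1 rows) q6t -151 | dx 2.4 dy -0.5 dz 26.1 (0.5 rows) F [ 0.6 -0.2  0.7] open 52.1 grip 0.0 t 11.3
```

View pics/w4.png

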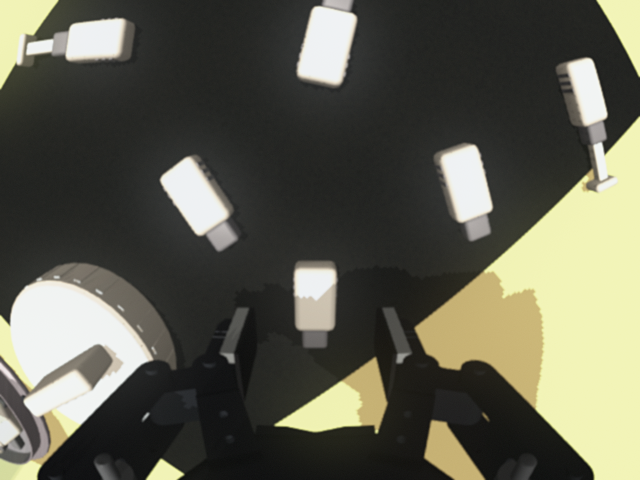

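The lancet at (315,300) lies centred between the fingers and in line with the tool. Next: go down and close.

Emit:
arm_command:
  increments:
    - {"dx": 2,"dy": 0,"dz": 16,"roll": 0,"hand": 100}
    - {"dx": 0,"dy": 0,"dz": 10,"roll": 0,"hand": 100}
    - {"dx": 0,"dy": 0,"dz": 0,"roll": 0,"hand": 150}
    - {"dx": 0,"dy": 0,"dz": 0,"roll": 0,"hand": 255}
    - {"dx": 0,"dy": 0,"dz": 0,"roll": 0,"hand": 255}
    - {"dx": 0,"dy": 0,"dz": 0,"roll": 0,"hand": 255}
    - {"dx": 0,"dy": 0,"dz": 0,"roll": 0,"hand": 255}

```text
clock: 12.1
tcp_pos: [0.4676, -0.1513, 0.0796]
eef_rot: [[0.674, -0.739, 0.001], [-0.739, -0.674, -0.001], [0.001, -0.001, -1.0]]
ft_force: [-0.3, 0.5, 6.9]
opening: 0.0187
grasp_force: 39.9
```

Emit:
arm_command:
  increments:
    - {"dx": 0,"dy": 0,"dz": -30,"roll": 0,"hand": 255}
    - {"dx": 0,"dy": 0,"dz": -48,"roll": 0,"hand": 255}
    - {"dx": 0,"dy": 0,"dz": -48,"roll": 0,"hand": 255}
    - {"dx": 0,"dy": 0,"dz": -48,"roll": 0,"hand": 255}
    - {"dx": 0,"dy": 0,"dz": -48,"roll": 0,"hand": 255}
    - {"dx": 0,"dy": 0,"dz": 0,"roll": 0,"hand": 255}

```text
clock: 12.7
tcp_pos: [0.4686, -0.1521, 0.3079]
eef_rot: [[0.674, -0.739, 0.009], [-0.739, -0.674, -0.006], [0.01, -0.003, -1.0]]
ft_force: [1.0, -0.6, -0.5]
opening: 0.0188
grasp_force: 39.2
```

```bash
sed -i 's/^    q1t=.*best=None/    qa=lambda X,Y: np.degrees(np.arctan2(Y,X)-np.arcsin(130\/np.hypot(X,Y))); q1t=qa(x,y); best=None/' h.py
python3 - <<'E'
from h import *
plan(607.5,146.5,305,132.4)
print([(round(r['score'],2),np.round(r['at'],3)) for r in ctrl.spot_in('used_1',ctrl.capture('top'))])
E
```

```text
now [ 468.6 -152.1  307.9] yaw -47.6 q6 -166 | roll -0.001 (0.0 rows) q6t -131 | dx -126.8 dy -303.9 dz 2.9 (6.6 rows) F [ 1.  -0.6 -0.5] open 18.8 grip 39.2 t 12.7
[(0.44, array([ 0.525, -0.14 ,  0.016])), (0.34, array([ 0.534, -0.029,  0.031]))]
```

Emit:
arm_command:
  increments:
    - {"dx": -15.8,"dy": -38,"dz": 0,"roll": 0,"hand": 255}
    - {"dx": -15.8,"dy": -38,"dz": 0,"roll": 0,"hand": 255}
    - {"dx": -15.8,"dy": -38,"dz": 0,"roll": 0,"hand": 255}
    - {"dx": -15.8,"dy": -38,"dz": 0,"roll": 0,"hand": 255}
    - {"dx": -15.8,"dy": -38,"dz": 0,"roll": 0,"hand": 255}
    - {"dx": -15.8,"dy": -38,"dz": 0,"roll": 0,"hand": 255}
    - {"dx": -15.8,"dy": -38,"dz": 0,"roll": 0,"hand": 255}
    - {"dx": -15.8,"dy": -38,"dz": 0,"roll": 0,"hand": 255}
    - {"dx": 0,"dy": 0,"dz": 0,"roll": 0,"hand": 255}
    - {"dx": 0,"dy": 0,"dz": 0,"roll": 0,"hand": 255}

```text
clock: 13.8
tcp_pos: [0.6058, 0.1479, 0.2983]
eef_rot: [[0.675, -0.738, -0.003], [-0.738, -0.675, -0.0], [-0.002, 0.003, -1.0]]
ft_force: [-0.3, -0.1, 0.2]
opening: 0.0188
grasp_force: 39.3
```

Run:
```python
from h import *
plan(607.5,146.5,252,132.4)
```

```text
now [605.8 147.9 298.3] yaw -47.5 q6 -131 | roll 0.001 (0.0 rows) q6t -131 | dx 2.2 dy -0.3 dz 46.3 (0.9 rows) F [-0.3 -0.1  0.2] open 18.8 grip 39.3 t 13.8
```

Emit:
arm_command:
  increments:
    - {"dx": 2,"dy": 0,"dz": 24,"roll": 0,"hand": 255}
    - {"dx": 0,"dy": 0,"dz": 22,"roll": 0,"hand": 255}
    - {"dx": 0,"dy": 0,"dz": 0,"roll": 0,"hand": 255}
    - {"dx": 0,"dy": 0,"dz": 0,"roll": 0,"hand": 165}
    - {"dx": 0,"dy": 0,"dz": 0,"roll": 0,"hand": 165}
    - {"dx": 0,"dy": 0,"dz": 0,"roll": 0,"hand": 165}
    - {"dx": 0,"dy": 0,"dz": 0,"roll": 0,"hand": 165}
    - {"dx": 0,"dy": 0,"dz": -24,"roll": 0,"hand": 165}
    - {"dx": 0,"dy": 0,"dz": -26,"roll": 0,"hand": 165}
    - {"dx": 0,"dy": 0,"dz": 0,"roll": 0,"hand": 100}
    - {"dx": 0,"dy": 0,"dz": 0,"roll": 0,"hand": 100}

```text
clock: 14.9
tcp_pos: [0.6082, 0.1458, 0.3055]
eef_rot: [[0.674, -0.739, 0.002], [-0.739, -0.674, 0.0], [0.001, -0.001, -1.0]]
ft_force: [-0.7, 0.3, -0.8]
opening: 0.052
grasp_force: 0.0
```

Run:
```python
from h import *
p=ctrl.capture('top'); lancets(p)
save(ctrl.capture('wrist'),'w5')
plan(541,-152,300,164)
```

```text
268 centre [ 648.4 -166.5] size [74.4 26.2] ang -146 z 0.014
69 centre [653.7  26.7] size [15.9 39.4] ang 175 z 0.001
38 centre [ 674.7 -269.6] size [33.3 10.4] ang 86 z 0.002
35 centre [ 672.7 -321.2] size [12.3 21.1] ang 88 z 0.001
93 centre [ 671.2 -362. ] size [56.8 16.9] ang 85 z 0.002
1941 centre [544.8 -20.8] size [132.5 114.8] ang 52 z 0.031
201 centre [ 537.9 -151.7] size [23.5 48.8] ang 165 z 0.016
202 centre [ 545.5 -245.3] size [23.7 49. ] ang 121 z 0.016
202 centre [ 528.6 -339.5] size [23.4 50.8] ang 133 z 0.016
25 centre [ 469.7 -385.8] size [ 8. 22.] ang 179 z 0.003
207 centre [ 450.1 -239.4] size [23.5 49.2] ang 153 z 0.016
217 centre [ 433.3 -324.4] size [24.4 51.5] ang 155 z 0.016
51 centre [ 434.  -384.4] size [10.2 43.8] ang 174 z 0.002
62 centre [420.1  18.6] size [17.3 32.7] ang 91 z 0.002
81 centre [417.5 -22.7] size [45.9 15. ] ang 87 z 0.002
41 centre [416.  -64.5] size [29.5  9.7] ang 77 z 0.002
35 centre [414.4 -95.6] size [35.1  7.8] ang 87 z 0.002
36 centre [ 412.5 -146.4] size [ 4.4 47.9] ang 87 z 0.002
now [607.6 145.8 303.8] yaw -47.6 q6 -131 | roll 2.590 (17.3 rows) q6t -13 | dx -18.1 dy -304.6 dz 3.8 (6.1 rows) F [ 0.1  0.9 -0.1] open 51.8 grip 0.0 t 15.0
```

View pics/w5.png

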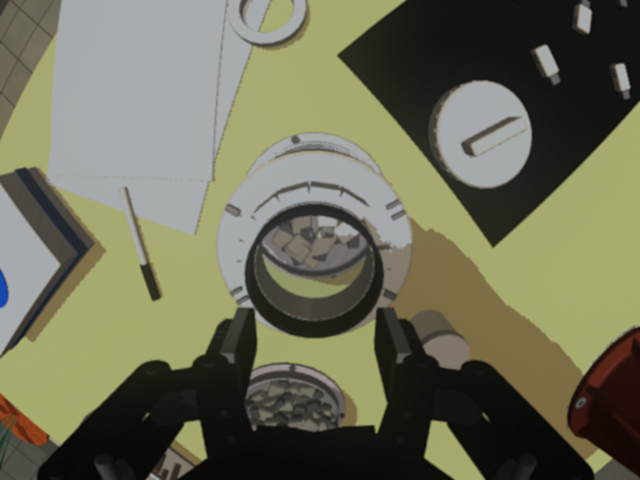

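The first lancet dropped in: a bright white one is visible at (345,230) inside the neck, and no lancet lies at its old place. Next is lancet two, turning the hand back toward the middle of its range.

Emit:
arm_command:
  increments:
    - {"dx": 0,"dy": 0,"dz": 0,"roll": 0.144,"hand": 100}
    - {"dx": 0,"dy": 0,"dz": 0,"roll": 0.144,"hand": 100}
    - {"dx": 0,"dy": 0,"dz": 0,"roll": 0.144,"hand": 100}
    - {"dx": 0,"dy": 0,"dz": 0,"roll": 0.144,"hand": 100}
    - {"dx": 0,"dy": 0,"dz": 0,"roll": 0.144,"hand": 100}
    - {"dx": 0,"dy": 0,"dz": 0,"roll": 0.144,"hand": 100}
    - {"dx": 0,"dy": 0,"dz": 0,"roll": 0.144,"hand": 100}
    - {"dx": 0,"dy": 0,"dz": 0,"roll": 0.144,"hand": 100}
    - {"dx": 0,"dy": 0,"dz": 0,"roll": 0.144,"hand": 100}
    - {"dx": 0,"dy": 0,"dz": 0,"roll": 0.144,"hand": 100}
    - {"dx": 0,"dy": 0,"dz": 0,"roll": 0.144,"hand": 100}
    - {"dx": 0,"dy": 0,"dz": 0,"roll": 0.144,"hand": 100}

```text
clock: 16.2
tcp_pos: [0.6074, 0.1458, 0.3033]
eef_rot: [[-0.839, -0.545, -0.002], [-0.545, 0.839, 0.0], [0.001, 0.001, -1.0]]
ft_force: [-0.6, -0.5, 0.4]
opening: 0.0518
grasp_force: 0.0
```

Emit:
arm_command:
  increments:
    - {"dx": 0,"dy": 0,"dz": 0,"roll": 0.144,"hand": 100}
    - {"dx": 0,"dy": 0,"dz": 0,"roll": 0.144,"hand": 100}
    - {"dx": 0,"dy": 0,"dz": 0,"roll": 0.144,"hand": 100}
    - {"dx": 0,"dy": 0,"dz": 0,"roll": 0.144,"hand": 100}
    - {"dx": 0,"dy": 0,"dz": 0,"roll": 0.144,"hand": 100}
    - {"dx": 0,"dy": 0,"dz": 0,"roll": 0.144,"hand": 100}
    - {"dx": 0,"dy": 0,"dz": 0,"roll": 0,"hand": 100}

```text
clock: 16.9
tcp_pos: [0.6074, 0.1458, 0.3034]
eef_rot: [[-0.96, 0.28, -0.002], [0.28, 0.96, 0.0], [0.002, -0.0, -1.0]]
ft_force: [-0.7, 0.1, -0.2]
opening: 0.0518
grasp_force: 0.0
```

Emit:
arm_command:
  increments:
    - {"dx": -2.3,"dy": -38.1,"dz": 0,"roll": 0,"hand": 100}
    - {"dx": -2.3,"dy": -38.1,"dz": 0,"roll": 0,"hand": 100}
    - {"dx": -2.3,"dy": -38.1,"dz": 0,"roll": 0,"hand": 100}
    - {"dx": -2.3,"dy": -38.1,"dz": 0,"roll": 0,"hand": 100}
    - {"dx": -2.3,"dy": -38.1,"dz": 0,"roll": 0,"hand": 100}
    - {"dx": -2.3,"dy": -38.1,"dz": 0,"roll": 0,"hand": 100}
    - {"dx": -2.3,"dy": -38.1,"dz": 0,"roll": 0,"hand": 100}
    - {"dx": -2.3,"dy": -38.1,"dz": 0,"roll": 0,"hand": 100}
    - {"dx": 0,"dy": 0,"dz": 45,"roll": 0,"hand": 100}
    - {"dx": 0,"dy": 0,"dz": 45,"roll": 0,"hand": 100}
    - {"dx": 0,"dy": 0,"dz": 45,"roll": 0,"hand": 100}
    - {"dx": 0,"dy": 0,"dz": 45,"roll": 0,"hand": 100}

```text
clock: 18.1
tcp_pos: [0.5401, -0.152, 0.1223]
eef_rot: [[-0.962, 0.274, -0.0], [0.274, 0.962, 0.0], [0.0, 0.0, -1.0]]
ft_force: [1.1, -0.4, 0.4]
opening: 0.0517
grasp_force: 0.0
```

Emit:
arm_command:
  increments:
    - {"dx": 0,"dy": 0,"dz": 0,"roll": 0,"hand": 100}
    - {"dx": 0,"dy": 0,"dz": 0,"roll": 0,"hand": 100}
    - {"dx": 0,"dy": 0,"dz": 0,"roll": 0,"hand": 100}

```text
clock: 18.4
tcp_pos: [0.542, -0.1528, 0.1275]
eef_rot: [[-0.961, 0.277, 0.003], [0.277, 0.961, -0.002], [-0.004, -0.001, -1.0]]
ft_force: [-0.2, -0.2, 0.9]
opening: 0.0519
grasp_force: 0.0
```

Run:
```python
from h import *
p=ctrl.capture('wrist');save(p,'w6')
plan(541.5,-152.3,79.5,164)
# check: angles of blobs near the image middle bottom
g=p['pixels'].min(-1)
for n,c,wh,a,P,M in blobs(np.dstack([*np.mgrid[:480,:640][::-1]/1000.,g]),(g>150)&(p['depth']<.3)&(p['depth']>.05),300): print(n,np.round(c),np.round(wh),round(a))
```

```text
now [ 542.2 -152.9  127.7] yaw 163.9 q6 -13 | roll -0.001 (0.0 rows) q6t -13 | dx 0.9 dy 0.4 dz 48.2 (1.0 rows) F [ 0.  -0.3  0.2] open 51.6 grip 0.0 t 18.4
14999 [73. 80.] [159. 146.] 144
52267 [492. 239.] [478. 293.] 81
1680 [117. 178.] [30. 61.] 89
961 [ 13. 203.] [52. 20.] 84
1878 [318. 282.] [54. 35.] 89
5454 [ 19. 365.] [182.  50.] 66
1585 [171. 322.] [33. 55.] 132
875 [ 56. 327.] [23. 48.] 92
1123 [324. 414.] [64. 24.] -156
1784 [448. 459.] [73. 36.] 50
1000 [176. 466.] [26. 58.] 158
```

Emit:
arm_command:
  increments:
    - {"dx": 0,"dy": 0,"dz": 28,"roll": 0,"hand": 100}
    - {"dx": 0,"dy": 0,"dz": 20,"roll": 0,"hand": 100}
    - {"dx": 0,"dy": 0,"dz": 0,"roll": 0,"hand": 100}
    - {"dx": 0,"dy": 0,"dz": 0,"roll": 0,"hand": 150}
    - {"dx": 0,"dy": 0,"dz": 0,"roll": 0,"hand": 255}
    - {"dx": 0,"dy": 0,"dz": 0,"roll": 0,"hand": 255}
    - {"dx": 0,"dy": 0,"dz": 0,"roll": 0,"hand": 255}
    - {"dx": 0,"dy": 0,"dz": 0,"roll": 0,"hand": 255}

```text
clock: 19.25
tcp_pos: [0.5419, -0.1528, 0.0788]
eef_rot: [[-0.961, 0.278, 0.003], [0.278, 0.961, -0.002], [-0.003, -0.001, -1.0]]
ft_force: [0.1, 0.7, 7.4]
opening: 0.019
grasp_force: 40.2
```

Emit:
arm_command:
  increments:
    - {"dx": 0,"dy": 0,"dz": -30,"roll": 0,"hand": 255}
    - {"dx": 0,"dy": 0,"dz": -48,"roll": 0,"hand": 255}
    - {"dx": 0,"dy": 0,"dz": -48,"roll": 0,"hand": 255}
    - {"dx": 0,"dy": 0,"dz": -48,"roll": 0,"hand": 255}
    - {"dx": 0,"dy": 0,"dz": -48,"roll": 0,"hand": 255}
    - {"dx": 0,"dy": 0,"dz": 0,"roll": 0,"hand": 255}
    - {"dx": 0,"dy": 0,"dz": 0,"roll": 0,"hand": 255}

```text
clock: 19.95
tcp_pos: [0.5414, -0.1525, 0.3007]
eef_rot: [[-0.961, 0.278, 0.004], [0.278, 0.961, -0.002], [-0.004, -0.001, -1.0]]
ft_force: [0.6, -0.2, -1.2]
opening: 0.0188
grasp_force: 39.3
```

Run:
```python
from h import *
plan(607.5,146.5,300,164)
```

```text
now [ 541.4 -152.5  300.7] yaw 163.9 q6 -13 | roll -0.002 (0.0 rows) q6t 18 | dx 18.8 dy 305.7 dz 0.7 (6.1 rows) F [ 0.6 -0.2 -1.2] open 18.8 grip 39.3 t 19.9
```

Emit:
arm_command:
  increments:
    - {"dx": 2.4,"dy": 38.2,"dz": 0,"roll": 0,"hand": 255}
    - {"dx": 2.4,"dy": 38.2,"dz": 0,"roll": 0,"hand": 255}
    - {"dx": 2.4,"dy": 38.2,"dz": 0,"roll": 0,"hand": 255}
    - {"dx": 2.4,"dy": 38.2,"dz": 0,"roll": 0,"hand": 255}
    - {"dx": 2.4,"dy": 38.2,"dz": 0,"roll": 0,"hand": 255}
    - {"dx": 2.4,"dy": 38.2,"dz": 0,"roll": 0,"hand": 255}
    - {"dx": 2.4,"dy": 38.2,"dz": 0,"roll": 0,"hand": 255}
    - {"dx": 2.4,"dy": 38.2,"dz": 0,"roll": 0,"hand": 255}
    - {"dx": 0,"dy": 0,"dz": 0,"roll": 0,"hand": 255}
    - {"dx": 0,"dy": 0,"dz": 0,"roll": 0,"hand": 255}

```text
clock: 20.95
tcp_pos: [0.6066, 0.1475, 0.2969]
eef_rot: [[-0.961, 0.276, -0.002], [0.276, 0.961, -0.0], [0.002, -0.001, -1.0]]
ft_force: [0.3, 0.1, -0.5]
opening: 0.0192
grasp_force: 39.4
```

Emit:
arm_command:
  increments:
    - {"dx": 0,"dy": 0,"dz": 24,"roll": 0,"hand": 255}
    - {"dx": 0,"dy": 0,"dz": 24,"roll": 0,"hand": 255}
    - {"dx": 0,"dy": 0,"dz": 0,"roll": 0,"hand": 255}
    - {"dx": 0,"dy": 0,"dz": 0,"roll": 0,"hand": 165}
    - {"dx": 0,"dy": 0,"dz": 0,"roll": 0,"hand": 165}
    - {"dx": 0,"dy": 0,"dz": 0,"roll": 0,"hand": 165}
    - {"dx": 0,"dy": 0,"dz": 0,"roll": 0,"hand": 165}
    - {"dx": 0,"dy": 0,"dz": -24,"roll": 0,"hand": 165}
    - {"dx": 0,"dy": 0,"dz": -26,"roll": 0,"hand": 165}
    - {"dx": 0,"dy": 0,"dz": 0,"roll": 0,"hand": 100}
    - {"dx": 0,"dy": 0,"dz": 0,"roll": 0,"hand": 100}

```text
clock: 22.05
tcp_pos: [0.6077, 0.1468, 0.3015]
eef_rot: [[-0.961, 0.278, 0.002], [0.278, 0.961, 0.0], [-0.002, 0.001, -1.0]]
ft_force: [0.0, 0.4, 0.2]
opening: 0.0517
grasp_force: 0.0
```

```bash
sed -i 's/m):$/m,120):/' h.py
python3 - <<'E'
from h import *
lancets(ctrl.capture('top'))
plan(543,-241.5,300,121)
E
```

```text
2063 centre [582.  -25.5] size [194.3 120.5] ang -149 z 0.030
269 centre [ 649.2 -167.2] size [75.3 24.8] ang -146 z 0.015
198 centre [ 545.  -245.3] size [22.8 49.7] ang 121 z 0.016
202 centre [ 528.7 -339.3] size [23.5 50.9] ang 132 z 0.015
208 centre [ 450.3 -238.6] size [23.8 48.8] ang 151 z 0.016
215 centre [ 433.4 -324.6] size [24.6 51.5] ang 156 z 0.016
136 centre [415.1 -52.2] size [97.3 14.6] ang 85 z 0.002
now [607.3 146.8 300.4] yaw 163.9 q6 18 | roll 0.748 (5.0 rows) q6t 22 | dx -299.7 dy -255.1 dz 0.4 (7.9 rows) F [ 0.1  0.4 -0.4] open 52.3 grip 0.0 t 22.1
```

Emit:
arm_command:
  increments:
    - {"dx": 0,"dy": 0,"dz": 0,"roll": 0.125,"hand": 100}
    - {"dx": 0,"dy": 0,"dz": 0,"roll": 0.125,"hand": 100}
    - {"dx": 0,"dy": 0,"dz": 0,"roll": 0.125,"hand": 100}
    - {"dx": 0,"dy": 0,"dz": 0,"roll": 0.125,"hand": 100}
    - {"dx": 0,"dy": 0,"dz": 0,"roll": 0.124,"hand": 100}
    - {"dx": 0,"dy": 0,"dz": 0,"roll": 0.124,"hand": 100}
    - {"dx": 0,"dy": 0,"dz": 0,"roll": 0,"hand": 100}

```text
clock: 22.8
tcp_pos: [0.6068, 0.1467, 0.2994]
eef_rot: [[-0.513, 0.858, -0.002], [0.858, 0.513, 0.0], [0.001, -0.001, -1.0]]
ft_force: [1.1, -0.4, 0.4]
opening: 0.052
grasp_force: 0.0
```

Emit:
arm_command:
  increments:
    - {"dx": -30,"dy": -25.5,"dz": 0,"roll": 0,"hand": 100}
    - {"dx": -30,"dy": -25.5,"dz": 0,"roll": 0,"hand": 100}
    - {"dx": -30,"dy": -25.5,"dz": 0,"roll": 0,"hand": 100}
    - {"dx": -30,"dy": -25.5,"dz": 0,"roll": 0,"hand": 100}
    - {"dx": -30,"dy": -25.5,"dz": 0,"roll": 0,"hand": 100}
    - {"dx": -30,"dy": -25.5,"dz": 0,"roll": 0,"hand": 100}
    - {"dx": -30,"dy": -25.5,"dz": 0,"roll": 0,"hand": 100}
    - {"dx": -30,"dy": -25.5,"dz": 0,"roll": 0,"hand": 100}
    - {"dx": -30,"dy": -25.5,"dz": 0,"roll": 0,"hand": 100}
    - {"dx": -30,"dy": -25.5,"dz": 0,"roll": 0,"hand": 100}
    - {"dx": 0,"dy": 0,"dz": 45,"roll": 0,"hand": 100}
    - {"dx": 0,"dy": 0,"dz": 45,"roll": 0,"hand": 100}

```text
clock: 24.0
tcp_pos: [0.5431, -0.2435, 0.2099]
eef_rot: [[-0.517, 0.856, 0.002], [0.856, 0.517, -0.001], [-0.002, 0.001, -1.0]]
ft_force: [0.1, -0.0, -0.2]
opening: 0.0518
grasp_force: 0.0
```

Emit:
arm_command:
  increments:
    - {"dx": 0,"dy": 0,"dz": 45,"roll": 0,"hand": 100}
    - {"dx": 0,"dy": 0,"dz": 40,"roll": 0,"hand": 100}
    - {"dx": 0,"dy": 0,"dz": 0,"roll": 0,"hand": 100}
    - {"dx": 0,"dy": 0,"dz": 0,"roll": 0,"hand": 100}
    - {"dx": 0,"dy": 0,"dz": 0,"roll": 0,"hand": 100}

```text
clock: 24.5
tcp_pos: [0.5443, -0.2425, 0.1284]
eef_rot: [[-0.516, 0.857, 0.003], [0.857, 0.516, -0.002], [-0.003, 0.001, -1.0]]
ft_force: [-0.2, -0.4, 0.4]
opening: 0.0519
grasp_force: 0.0
```

```bash
cat >> h.py <<'E'
def wcheck():
    p=ctrl.capture('wrist'); g=p['pixels'].min(-1)
    for n,c,wh,a,P,M in blobs(np.dstack([*np.mgrid[:480,:640][::-1]/1000.,g]),(g>110)&(p['depth']<.3)&(p['depth']>.05),300):
        if abs(c[0]-318)<60 and 200<c[1]<400: print('wrist',n,np.round(c),np.round(wh),round(a))
E
python3 - <<'E'
from h import *
wcheck(); plan(543,-241.5,79.5,121)
E
```

```text
wrist 2390 [313. 284.] [73. 36.] 91
now [ 544.5 -242.7  128.5] yaw 121.1 q6 22 | roll 0.001 (0.0 rows) q6t 22 | dx 1.7 dy -0.6 dz 49.0 (1.0 rows) F [-0.3 -0.4 -0.3] open 52.2 grip 0.0 t 24.6
```

Emit:
arm_command:
  increments:
    - {"dx": 1.7,"dy": -0.6,"dz": 28,"roll": 0,"hand": 100}
    - {"dx": 0,"dy": 0,"dz": 20,"roll": 0,"hand": 100}
    - {"dx": 0,"dy": 0,"dz": 0,"roll": 0,"hand": 100}
    - {"dx": 0,"dy": 0,"dz": 0,"roll": 0,"hand": 150}
    - {"dx": 0,"dy": 0,"dz": 0,"roll": 0,"hand": 255}
    - {"dx": 0,"dy": 0,"dz": 0,"roll": 0,"hand": 255}
    - {"dx": 0,"dy": 0,"dz": 0,"roll": 0,"hand": 255}
    - {"dx": 0,"dy": 0,"dz": 0,"roll": 0,"hand": 255}

```text
clock: 25.35
tcp_pos: [0.5429, -0.2414, 0.0799]
eef_rot: [[-0.515, 0.857, 0.003], [0.857, 0.515, -0.002], [-0.003, 0.001, -1.0]]
ft_force: [-1.4, 0.1, 7.1]
opening: 0.0188
grasp_force: 40.3
```

Emit:
arm_command:
  increments:
    - {"dx": 0,"dy": 0,"dz": -30,"roll": 0,"hand": 255}
    - {"dx": 0,"dy": 0,"dz": -48,"roll": 0,"hand": 255}
    - {"dx": 0,"dy": 0,"dz": -48,"roll": 0,"hand": 255}
    - {"dx": 0,"dy": 0,"dz": -48,"roll": 0,"hand": 255}
    - {"dx": 0,"dy": 0,"dz": -48,"roll": 0,"hand": 255}
    - {"dx": 0,"dy": 0,"dz": 0,"roll": 0,"hand": 255}
    - {"dx": 0,"dy": 0,"dz": 0,"roll": 0,"hand": 255}

```text
clock: 26.05
tcp_pos: [0.5424, -0.241, 0.3017]
eef_rot: [[-0.515, 0.857, 0.003], [0.857, 0.515, -0.002], [-0.004, 0.002, -1.0]]
ft_force: [0.0, 0.1, -0.9]
opening: 0.0188
grasp_force: 39.4
```

Run:
```python
from h import *
plan(607.5,146.5,300,121)
```

```text
now [ 542.4 -241.   301.7] yaw 121.0 q6 22 | roll 0.000 (0.0 rows) q6t 61 | dx 298.6 dy 255.4 dz 1.7 (7.9 rows) F [ 0.   0.1 -0.9] open 18.8 grip 39.4 t 26.1
```

Emit:
arm_command:
  increments:
    - {"dx": 29.9,"dy": 25.5,"dz": 0,"roll": 0,"hand": 255}
    - {"dx": 29.9,"dy": 25.5,"dz": 0,"roll": 0,"hand": 255}
    - {"dx": 29.9,"dy": 25.5,"dz": 0,"roll": 0,"hand": 255}
    - {"dx": 29.9,"dy": 25.5,"dz": 0,"roll": 0,"hand": 255}
    - {"dx": 29.9,"dy": 25.5,"dz": 0,"roll": 0,"hand": 255}
    - {"dx": 29.9,"dy": 25.5,"dz": 0,"roll": 0,"hand": 255}
    - {"dx": 29.9,"dy": 25.5,"dz": 0,"roll": 0,"hand": 255}
    - {"dx": 29.9,"dy": 25.5,"dz": 0,"roll": 0,"hand": 255}
    - {"dx": 29.9,"dy": 25.5,"dz": 0,"roll": 0,"hand": 255}
    - {"dx": 29.9,"dy": 25.5,"dz": 0,"roll": 0,"hand": 255}
    - {"dx": 0,"dy": 0,"dz": 0,"roll": 0,"hand": 255}
    - {"dx": 0,"dy": 0,"dz": 0,"roll": 0,"hand": 255}

```text
clock: 27.25
tcp_pos: [0.6058, 0.1478, 0.2979]
eef_rot: [[-0.517, 0.856, -0.002], [0.856, 0.517, -0.0], [0.001, -0.002, -1.0]]
ft_force: [0.4, -0.3, 0.3]
opening: 0.0184
grasp_force: 39.4
```

Emit:
arm_command:
  increments:
    - {"dx": 0,"dy": 0,"dz": 24,"roll": 0,"hand": 255}
    - {"dx": 0,"dy": 0,"dz": 24,"roll": 0,"hand": 255}
    - {"dx": 0,"dy": 0,"dz": 0,"roll": 0,"hand": 255}
    - {"dx": 0,"dy": 0,"dz": 0,"roll": 0,"hand": 165}
    - {"dx": 0,"dy": 0,"dz": 0,"roll": 0,"hand": 165}
    - {"dx": 0,"dy": 0,"dz": 0,"roll": 0,"hand": 165}
    - {"dx": 0,"dy": 0,"dz": 0,"roll": 0,"hand": 165}
    - {"dx": 0,"dy": 0,"dz": -24,"roll": 0,"hand": 165}
    - {"dx": 0,"dy": 0,"dz": -26,"roll": 0,"hand": 165}
    - {"dx": 0,"dy": 0,"dz": 0,"roll": 0,"hand": 100}
    - {"dx": 0,"dy": 0,"dz": 0,"roll": 0,"hand": 100}

```text
clock: 28.35
tcp_pos: [0.6068, 0.1471, 0.3025]
eef_rot: [[-0.515, 0.857, 0.002], [0.857, 0.515, 0.0], [-0.001, 0.002, -1.0]]
ft_force: [-0.5, 0.0, -0.8]
opening: 0.052
grasp_force: 0.0
```

Run:
```python
from h import *
lancets(ctrl.capture('top'))
plan(531.5,-342.3,300,132.5)
```

```text
266 centre [ 649.4 -167.9] size [75.1 26.6] ang -146 z 0.015
134 centre [ 672.  -311.1] size [105.7  15.6] ang 88 z 0.002
1983 centre [558.3  -8.2] size [166.6 115.3] ang -144 z 0.030
203 centre [ 528.6 -339.5] size [23.6 50.9] ang 133 z 0.016
120 centre [ 473.9 -386.1] size [ 12.4 127.2] ang 177 z 0.002
207 centre [ 450.5 -238.9] size [23.8 49.2] ang 152 z 0.016
215 centre [ 433.2 -324.4] size [24.6 51.6] ang 155 z 0.016
188 centre [416.9 -16.2] size [102.2  17.2] ang 86 z 0.002
now [606.4 147.1 301.4] yaw 121.0 q6 61 | roll -0.201 (1.3 rows) q6t 3 | dx -310.2 dy -385.8 dz 1.4 (9.9 rows) F [-0.1  0.4 -1. ] open 51.6 grip 0.0 t 28.4
```

Emit:
arm_command:
  increments:
    - {"dx": 0,"dy": 0,"dz": 0,"roll": -0.1,"hand": 100}
    - {"dx": 0,"dy": 0,"dz": 0,"roll": -0.1,"hand": 100}
    - {"dx": 0,"dy": 0,"dz": 0,"roll": 0,"hand": 100}

```text
clock: 28.7
tcp_pos: [0.606, 0.147, 0.3004]
eef_rot: [[-0.676, 0.737, -0.002], [0.737, 0.676, 0.0], [0.001, -0.001, -1.0]]
ft_force: [0.5, -0.7, 0.4]
opening: 0.0518
grasp_force: 0.0
```

Emit:
arm_command:
  increments:
    - {"dx": -25.9,"dy": -32.2,"dz": 0,"roll": 0,"hand": 100}
    - {"dx": -25.9,"dy": -32.2,"dz": 0,"roll": 0,"hand": 100}
    - {"dx": -25.9,"dy": -32.2,"dz": 0,"roll": 0,"hand": 100}
    - {"dx": -25.9,"dy": -32.2,"dz": 0,"roll": 0,"hand": 100}
    - {"dx": -25.9,"dy": -32.2,"dz": 0,"roll": 0,"hand": 100}
    - {"dx": -25.9,"dy": -32.2,"dz": 0,"roll": 0,"hand": 100}
    - {"dx": -25.9,"dy": -32.2,"dz": 0,"roll": 0,"hand": 100}
    - {"dx": -25.9,"dy": -32.2,"dz": 0,"roll": 0,"hand": 100}
    - {"dx": -25.9,"dy": -32.2,"dz": 0,"roll": 0,"hand": 100}
    - {"dx": -25.9,"dy": -32.2,"dz": 0,"roll": 0,"hand": 100}
    - {"dx": -25.9,"dy": -32.2,"dz": 0,"roll": 0,"hand": 100}
    - {"dx": -25.9,"dy": -32.2,"dz": 0,"roll": 0,"hand": 100}

```text
clock: 29.9
tcp_pos: [0.5304, -0.3446, 0.3008]
eef_rot: [[-0.673, 0.74, -0.001], [0.74, 0.673, 0.001], [0.001, 0.0, -1.0]]
ft_force: [0.0, -0.7, 0.1]
opening: 0.052
grasp_force: 0.0
```

Emit:
arm_command:
  increments:
    - {"dx": 0,"dy": 0,"dz": 45,"roll": 0,"hand": 100}
    - {"dx": 0,"dy": 0,"dz": 45,"roll": 0,"hand": 100}
    - {"dx": 0,"dy": 0,"dz": 45,"roll": 0,"hand": 100}
    - {"dx": 0,"dy": 0,"dz": 40,"roll": 0,"hand": 100}
    - {"dx": 0,"dy": 0,"dz": 0,"roll": 0,"hand": 100}
    - {"dx": 0,"dy": 0,"dz": 0,"roll": 0,"hand": 100}
    - {"dx": 0,"dy": 0,"dz": 0,"roll": 0,"hand": 100}

```text
clock: 30.6
tcp_pos: [0.5321, -0.344, 0.1295]
eef_rot: [[-0.674, 0.738, 0.003], [0.738, 0.674, -0.003], [-0.004, 0.0, -1.0]]
ft_force: [-0.0, -0.3, 0.6]
opening: 0.0519
grasp_force: 0.0
```

Run:
```python
from h import *
wcheck(); plan(531.5,-342.3,79.5,132.5)
```

```text
wrist 2027 [318. 276.] [57. 36.] 89
now [ 532.2 -344.2  129.7] yaw 132.4 q6 3 | roll -0.001 (0.0 rows) q6t 3 | dx 1.9 dy 0.7 dz 50.2 (1.0 rows) F [-0.6 -0.3  1. ] open 51.9 grip 0.0 t 30.6
```

Emit:
arm_command:
  increments:
    - {"dx": 1.9,"dy": 0.5,"dz": 29,"roll": 0,"hand": 100}
    - {"dx": 0,"dy": 0,"dz": 20.5,"roll": 0,"hand": 100}
    - {"dx": 0,"dy": 0,"dz": 0,"roll": 0,"hand": 100}
    - {"dx": 0,"dy": 0,"dz": 0,"roll": 0,"hand": 150}
    - {"dx": 0,"dy": 0,"dz": 0,"roll": 0,"hand": 255}
    - {"dx": 0,"dy": 0,"dz": 0,"roll": 0,"hand": 255}
    - {"dx": 0,"dy": 0,"dz": 0,"roll": 0,"hand": 255}
    - {"dx": 0,"dy": 0,"dz": 0,"roll": 0,"hand": 255}

```text
clock: 31.45
tcp_pos: [0.5312, -0.3424, 0.0795]
eef_rot: [[-0.675, 0.738, 0.003], [0.738, 0.675, -0.003], [-0.004, 0.0, -1.0]]
ft_force: [-0.5, 1.0, 5.9]
opening: 0.019
grasp_force: 40.3
```

Emit:
arm_command:
  increments:
    - {"dx": 0,"dy": 0,"dz": -30,"roll": 0,"hand": 255}
    - {"dx": 0,"dy": 0,"dz": -48,"roll": 0,"hand": 255}
    - {"dx": 0,"dy": 0,"dz": -48,"roll": 0,"hand": 255}
    - {"dx": 0,"dy": 0,"dz": -48,"roll": 0,"hand": 255}
    - {"dx": 0,"dy": 0,"dz": -48,"roll": 0,"hand": 255}
    - {"dx": 0,"dy": 0,"dz": 0,"roll": 0,"hand": 255}
    - {"dx": 0,"dy": 0,"dz": 0,"roll": 0,"hand": 255}

```text
clock: 32.15
tcp_pos: [0.5307, -0.3419, 0.3014]
eef_rot: [[-0.675, 0.738, 0.003], [0.738, 0.675, -0.003], [-0.004, 0.0, -1.0]]
ft_force: [1.1, 0.1, -0.4]
opening: 0.0186
grasp_force: 39.4
```

Run:
```python
from h import *
plan(607.5,146.5,300,132.5)
```

```text
now [ 530.7 -341.9  301.4] yaw 132.5 q6 3 | roll -0.001 (0.0 rows) q6t 49 | dx 308.2 dy 386.6 dz 1.4 (9.9 rows) F [ 1.1  0.1 -0.4] open 18.6 grip 39.4 t 32.1
```

Emit:
arm_command:
  increments:
    - {"dx": 25.7,"dy": 32.2,"dz": 0,"roll": 0,"hand": 255}
    - {"dx": 25.7,"dy": 32.2,"dz": 0,"roll": 0,"hand": 255}
    - {"dx": 25.7,"dy": 32.2,"dz": 0,"roll": 0,"hand": 255}
    - {"dx": 25.7,"dy": 32.2,"dz": 0,"roll": 0,"hand": 255}
    - {"dx": 25.7,"dy": 32.2,"dz": 0,"roll": 0,"hand": 255}
    - {"dx": 25.7,"dy": 32.2,"dz": 0,"roll": 0,"hand": 255}
    - {"dx": 25.7,"dy": 32.2,"dz": 0,"roll": 0,"hand": 255}
    - {"dx": 25.7,"dy": 32.2,"dz": 0,"roll": 0,"hand": 255}
    - {"dx": 25.7,"dy": 32.2,"dz": 0,"roll": 0,"hand": 255}
    - {"dx": 25.7,"dy": 32.2,"dz": 0,"roll": 0,"hand": 255}
    - {"dx": 25.7,"dy": 32.2,"dz": 0,"roll": 0,"hand": 255}
    - {"dx": 25.7,"dy": 32.2,"dz": 0,"roll": 0,"hand": 255}

```text
clock: 33.35
tcp_pos: [0.6065, 0.1487, 0.2973]
eef_rot: [[-0.675, 0.738, -0.002], [0.738, 0.675, -0.0], [0.001, -0.002, -1.0]]
ft_force: [0.3, -0.6, -0.8]
opening: 0.0188
grasp_force: 39.4
```

Emit:
arm_command:
  increments:
    - {"dx": 0,"dy": 0,"dz": 0,"roll": 0,"hand": 255}
    - {"dx": 0,"dy": 0,"dz": 24,"roll": 0,"hand": 255}
    - {"dx": 0,"dy": 0,"dz": 24,"roll": 0,"hand": 255}
    - {"dx": 0,"dy": 0,"dz": 0,"roll": 0,"hand": 255}
    - {"dx": 0,"dy": 0,"dz": 0,"roll": 0,"hand": 165}
    - {"dx": 0,"dy": 0,"dz": 0,"roll": 0,"hand": 165}
    - {"dx": 0,"dy": 0,"dz": 0,"roll": 0,"hand": 165}
    - {"dx": 0,"dy": 0,"dz": 0,"roll": 0,"hand": 165}
    - {"dx": 0,"dy": 0,"dz": -24,"roll": 0,"hand": 165}
    - {"dx": 0,"dy": 0,"dz": -26,"roll": 0,"hand": 165}
    - {"dx": 0,"dy": 0,"dz": 0,"roll": 0,"hand": 100}
    - {"dx": 0,"dy": 0,"dz": 0,"roll": 0,"hand": 100}

```text
clock: 34.55
tcp_pos: [0.6075, 0.147, 0.302]
eef_rot: [[-0.675, 0.738, 0.002], [0.738, 0.675, 0.0], [-0.001, 0.002, -1.0]]
ft_force: [-0.8, -0.2, -0.4]
opening: 0.0517
grasp_force: 0.0
```

Run:
```python
from h import *
lancets(ctrl.capture('top'))
plan(454,-240.5,300,152)
```

```text
265 centre [ 649.6 -168.1] size [75.5 26.3] ang -146 z 0.015
212 centre [ 675.3 -311.3] size [156.1  18. ] ang 87 z 0.002
1936 centre [549.6 -16.4] size [143.8 115.8] ang -137 z 0.031
208 centre [ 450.1 -239.3] size [23.7 48.7] ang 152 z 0.016
217 centre [ 433.5 -324.6] size [24.5 52.2] ang 155 z 0.016
now [607.1 147.  300.9] yaw 132.5 q6 49 | roll -0.341 (2.3 rows) q6t -15 | dx -46.7 dy -414.0 dz 0.9 (8.3 rows) F [0.7 0.3 0.2] open 51.9 grip 0.0 t 34.6
```

Emit:
arm_command:
  increments:
    - {"dx": 0,"dy": 0,"dz": 0,"roll": -0.114,"hand": 100}
    - {"dx": 0,"dy": 0,"dz": 0,"roll": -0.114,"hand": 100}
    - {"dx": 0,"dy": 0,"dz": 0,"roll": -0.113,"hand": 100}
    - {"dx": 0,"dy": 0,"dz": 0,"roll": 0,"hand": 100}

```text
clock: 35.0
tcp_pos: [0.6067, 0.147, 0.2999]
eef_rot: [[-0.884, 0.468, -0.002], [0.468, 0.884, 0.0], [0.001, -0.001, -1.0]]
ft_force: [0.3, 0.2, -0.6]
opening: 0.0516
grasp_force: 0.0
```

Emit:
arm_command:
  increments:
    - {"dx": -4.2,"dy": -37.6,"dz": 0,"roll": 0,"hand": 100}
    - {"dx": -4.2,"dy": -37.6,"dz": 0,"roll": 0,"hand": 100}
    - {"dx": -4.2,"dy": -37.6,"dz": 0,"roll": 0,"hand": 100}
    - {"dx": -4.2,"dy": -37.6,"dz": 0,"roll": 0,"hand": 100}
    - {"dx": -4.2,"dy": -37.6,"dz": 0,"roll": 0,"hand": 100}
    - {"dx": -4.2,"dy": -37.6,"dz": 0,"roll": 0,"hand": 100}
    - {"dx": -4.2,"dy": -37.6,"dz": 0,"roll": 0,"hand": 100}
    - {"dx": -4.2,"dy": -37.6,"dz": 0,"roll": 0,"hand": 100}
    - {"dx": -4.2,"dy": -37.6,"dz": 0,"roll": 0,"hand": 100}
    - {"dx": -4.2,"dy": -37.6,"dz": 0,"roll": 0,"hand": 100}
    - {"dx": -4.2,"dy": -37.6,"dz": 0,"roll": 0,"hand": 100}

```text
clock: 36.1
tcp_pos: [0.4527, -0.241, 0.3004]
eef_rot: [[-0.881, 0.473, -0.0], [0.473, 0.881, 0.0], [0.001, 0.0, -1.0]]
ft_force: [0.7, -0.8, -1.2]
opening: 0.0517
grasp_force: 0.0
```

Emit:
arm_command:
  increments:
    - {"dx": 0,"dy": 0,"dz": 45,"roll": 0,"hand": 100}
    - {"dx": 0,"dy": 0,"dz": 45,"roll": 0,"hand": 100}
    - {"dx": 0,"dy": 0,"dz": 45,"roll": 0,"hand": 100}
    - {"dx": 0,"dy": 0,"dz": 40,"roll": 0,"hand": 100}
    - {"dx": 0,"dy": 0,"dz": 0,"roll": 0,"hand": 100}
    - {"dx": 0,"dy": 0,"dz": 0,"roll": 0,"hand": 100}
    - {"dx": 0,"dy": 0,"dz": 0,"roll": 0,"hand": 100}

```text
clock: 36.8
tcp_pos: [0.4546, -0.2407, 0.1286]
eef_rot: [[-0.882, 0.47, 0.002], [0.47, 0.882, -0.002], [-0.003, -0.001, -1.0]]
ft_force: [0.8, -0.7, -0.4]
opening: 0.0518
grasp_force: 0.0
```

Run:
```python
from h import *
wcheck(); plan(454,-240.5,79.5,152)
```

```text
wrist 133530 [320. 228.] [455. 639.] 155
wrist 2055 [316. 280.] [57. 37.] 87
now [ 454.8 -240.8  128.8] yaw 152.0 q6 -14 | roll -0.001 (0.0 rows) q6t -15 | dx 0.9 dy -0.1 dz 49.3 (1.0 rows) F [-0.4 -1.   0.8] open 51.8 grip 0.0 t 36.9
```

Emit:
arm_command:
  increments:
    - {"dx": 1,"dy": 0,"dz": 29,"roll": 0,"hand": 100}
    - {"dx": 0,"dy": 0,"dz": 19.5,"roll": 0,"hand": 100}
    - {"dx": 0,"dy": 0,"dz": 0,"roll": 0,"hand": 100}
    - {"dx": 0,"dy": 0,"dz": 0,"roll": 0,"hand": 150}
    - {"dx": 0,"dy": 0,"dz": 0,"roll": 0,"hand": 255}
    - {"dx": 0,"dy": 0,"dz": 0,"roll": 0,"hand": 255}
    - {"dx": 0,"dy": 0,"dz": 0,"roll": 0,"hand": 255}
    - {"dx": 0,"dy": 0,"dz": 0,"roll": 0,"hand": 255}

```text
clock: 37.65
tcp_pos: [0.4538, -0.2403, 0.0797]
eef_rot: [[-0.883, 0.47, 0.002], [0.47, 0.883, -0.002], [-0.003, -0.001, -1.0]]
ft_force: [-1.5, 1.3, 6.8]
opening: 0.019
grasp_force: 39.6
```

Emit:
arm_command:
  increments:
    - {"dx": 0,"dy": 0,"dz": -30,"roll": 0,"hand": 255}
    - {"dx": 0,"dy": 0,"dz": -48,"roll": 0,"hand": 255}
    - {"dx": 0,"dy": 0,"dz": -48,"roll": 0,"hand": 255}
    - {"dx": 0,"dy": 0,"dz": -48,"roll": 0,"hand": 255}
    - {"dx": 0,"dy": 0,"dz": -48,"roll": 0,"hand": 255}
    - {"dx": 0,"dy": 0,"dz": 0,"roll": 0,"hand": 255}
    - {"dx": 0,"dy": 0,"dz": 0,"roll": 0,"hand": 255}

```text
clock: 38.35
tcp_pos: [0.4533, -0.2399, 0.3017]
eef_rot: [[-0.883, 0.47, 0.003], [0.47, 0.883, -0.002], [-0.004, -0.001, -1.0]]
ft_force: [-0.5, 0.0, -1.4]
opening: 0.0187
grasp_force: 39.4
```

Run:
```python
from h import *
plan(607.5,146.5,300,152)
```

```text
now [ 453.3 -239.9  301.7] yaw 152.0 q6 -15 | roll -0.000 (0.0 rows) q6t 30 | dx 45.2 dy 413.6 dz 1.7 (8.3 rows) F [-0.5  0.  -1.4] open 18.7 grip 39.4 t 38.4
```

Emit:
arm_command:
  increments:
    - {"dx": 4.1,"dy": 37.6,"dz": 0,"roll": 0,"hand": 255}
    - {"dx": 4.1,"dy": 37.6,"dz": 0,"roll": 0,"hand": 255}
    - {"dx": 4.1,"dy": 37.6,"dz": 0,"roll": 0,"hand": 255}
    - {"dx": 4.1,"dy": 37.6,"dz": 0,"roll": 0,"hand": 255}
    - {"dx": 4.1,"dy": 37.6,"dz": 0,"roll": 0,"hand": 255}
    - {"dx": 4.1,"dy": 37.6,"dz": 0,"roll": 0,"hand": 255}
    - {"dx": 4.1,"dy": 37.6,"dz": 0,"roll": 0,"hand": 255}
    - {"dx": 4.1,"dy": 37.6,"dz": 0,"roll": 0,"hand": 255}
    - {"dx": 4.1,"dy": 37.6,"dz": 0,"roll": 0,"hand": 255}
    - {"dx": 4.1,"dy": 37.6,"dz": 0,"roll": 0,"hand": 255}
    - {"dx": 4.1,"dy": 37.6,"dz": 0,"roll": 0,"hand": 255}
    - {"dx": 0,"dy": 0,"dz": 0,"roll": 0,"hand": 255}

```text
clock: 39.55
tcp_pos: [0.6071, 0.1507, 0.2972]
eef_rot: [[-0.885, 0.466, -0.003], [0.466, 0.885, 0.001], [0.003, -0.0, -1.0]]
ft_force: [0.2, -0.4, -0.4]
opening: 0.0189
grasp_force: 39.4
```

Emit:
arm_command:
  increments:
    - {"dx": 0,"dy": 0,"dz": 0,"roll": 0,"hand": 255}
    - {"dx": 0,"dy": 0,"dz": 24,"roll": 0,"hand": 255}
    - {"dx": 0,"dy": 0,"dz": 24,"roll": 0,"hand": 255}
    - {"dx": 0,"dy": 0,"dz": 0,"roll": 0,"hand": 255}
    - {"dx": 0,"dy": 0,"dz": 0,"roll": 0,"hand": 165}
    - {"dx": 0,"dy": 0,"dz": 0,"roll": 0,"hand": 165}
    - {"dx": 0,"dy": 0,"dz": 0,"roll": 0,"hand": 165}
    - {"dx": 0,"dy": 0,"dz": 0,"roll": 0,"hand": 165}
    - {"dx": 0,"dy": 0,"dz": -24,"roll": 0,"hand": 165}
    - {"dx": 0,"dy": 0,"dz": -26,"roll": 0,"hand": 165}
    - {"dx": 0,"dy": 0,"dz": 0,"roll": 0,"hand": 100}
    - {"dx": 0,"dy": 0,"dz": 0,"roll": 0,"hand": 100}

```text
clock: 40.75
tcp_pos: [0.6075, 0.147, 0.3025]
eef_rot: [[-0.883, 0.47, 0.002], [0.47, 0.883, 0.0], [-0.002, 0.001, -1.0]]
ft_force: [-0.3, 0.9, -0.3]
opening: 0.0519
grasp_force: 0.0
```

Run:
```python
from h import *
np.set_printoptions(precision=1,suppress=True)
p=ctrl.capture('top');lancets(p);save(p,'t7');C=cloud(p)
near=np.hypot(C[...,0]-.54,C[...,1]+.03)<.07
for n,c,wh,a,P,_ in blobs(C,near&(C[...,2]>.048)&(C[...,2]<.07),60): print('bar',n,np.array(c),np.array(wh),round(a,1),np.median(P[:,2]))
w=ctrl.capture('wrist');save(w,'w7')
plan(539.5,-30.3,300,-107.4)
cv2.imwrite('pics/both.png',np.hstack([cv2.imread('pics/w7.png')[120:360,180:480],cv2.imread('pics/t7.png')[180:420,220:520]]))
```

```text
266 centre [ 649.6 -167.8] size [74.9 26.3] ang -146 z 0.015
203 centre [ 671.1 -316. ] size [147.2  19.4] ang 88 z 0.002
1942 centre [550.7 -13.1] size [151.  115.3] ang -141 z 0.031
272 centre [ 443.2 -339.4] size [25.3 74.8] ang 157 z 0.015
153 centre [418.1 -45.8] size [ 15.1 109.2] ang 89 z 0.002
bar 204 [539.4 -29.5] [63.3 14. ] 72.5 0.0587146474163851
now [607.  147.  300.8] yaw 152.0 q6 30 | roll 1.386 (9.2 rows) q6t 90 | dx -189.3 dy -11.4 dz 0.8 (3.8 rows) F [-0.4  0.4 -0.5] open 51.6 grip 0.0 t 40.9
```

View pics/both.png

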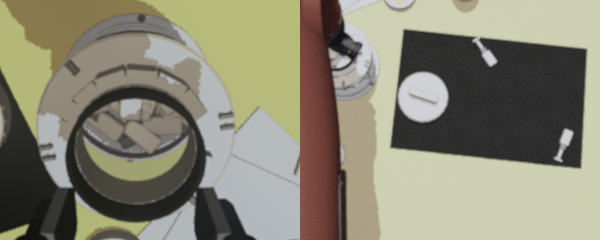

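Left half: the drum's neck is clear, with the lancets lying at the bottom (135,125). Right half: only the two tabbed lancets (485,50) and (564,145) and the cap (422,97) remain on the mat. Next: fetch the cap.

Emit:
arm_command:
  increments:
    - {"dx": 0,"dy": 0,"dz": 0,"roll": -0.146,"hand": 60}
    - {"dx": 0,"dy": 0,"dz": 0,"roll": -0.146,"hand": 60}
    - {"dx": 0,"dy": 0,"dz": 0,"roll": -0.146,"hand": 60}
    - {"dx": 0,"dy": 0,"dz": 0,"roll": -0.146,"hand": 60}
    - {"dx": 0,"dy": 0,"dz": 0,"roll": -0.146,"hand": 60}
    - {"dx": 0,"dy": 0,"dz": 0,"roll": -0.146,"hand": 60}
    - {"dx": 0,"dy": 0,"dz": 0,"roll": -0.146,"hand": 60}
    - {"dx": 0,"dy": 0,"dz": 0,"roll": -0.146,"hand": 60}
    - {"dx": 0,"dy": 0,"dz": 0,"roll": -0.146,"hand": 60}
    - {"dx": 0,"dy": 0,"dz": 0,"roll": -0.146,"hand": 60}
    - {"dx": 0,"dy": 0,"dz": 0,"roll": -0.146,"hand": 60}
    - {"dx": 0,"dy": 0,"dz": 0,"roll": -0.146,"hand": 60}

```text
clock: 42.05
tcp_pos: [0.6067, 0.147, 0.3003]
eef_rot: [[-0.297, -0.955, -0.002], [-0.955, 0.297, -0.0], [0.001, 0.002, -1.0]]
ft_force: [0.3, 0.0, 0.1]
opening: 0.0651
grasp_force: 0.0
```

Emit:
arm_command:
  increments:
    - {"dx": 0,"dy": 0,"dz": 0,"roll": 0,"hand": 60}
    - {"dx": 37.9,"dy": 2.3,"dz": 0,"roll": 0,"hand": 60}
    - {"dx": 37.9,"dy": 2.3,"dz": 0,"roll": 0,"hand": 60}
    - {"dx": 37.9,"dy": 2.3,"dz": 0,"roll": 0,"hand": 60}
    - {"dx": 37.9,"dy": 2.3,"dz": 0,"roll": 0,"hand": 60}
    - {"dx": 37.9,"dy": 2.3,"dz": 0,"roll": 0,"hand": 60}
    - {"dx": 0,"dy": 0,"dz": 45,"roll": 0,"hand": 60}
    - {"dx": 0,"dy": 0,"dz": 45,"roll": 0,"hand": 60}
    - {"dx": 0,"dy": 0,"dz": 45,"roll": 0,"hand": 60}
    - {"dx": 0,"dy": 0,"dz": 0,"roll": 0,"hand": 60}
    - {"dx": 0,"dy": 0,"dz": 0,"roll": 0,"hand": 60}
    - {"dx": 0,"dy": 0,"dz": 0,"roll": 0,"hand": 60}

```text
clock: 43.25
tcp_pos: [0.5401, -0.0304, 0.1694]
eef_rot: [[-0.304, -0.953, 0.003], [-0.953, 0.304, -0.001], [-0.0, -0.004, -1.0]]
ft_force: [-0.5, -0.2, 0.3]
opening: 0.065
grasp_force: 0.0
```

Run:
```python
from h import *
plan(539.5,-30.3,110.3,-107.4)
```

```text
now [540.1 -30.4 169.4] yaw -107.7 q6 -89 | roll -0.005 (0.0 rows) q6t -90 | dx 0.0 dy 0.6 dz 59.1 (1.2 rows) F [-0.5 -0.2  0.3] open 65.0 grip 0.0 t 43.2
```

Emit:
arm_command:
  increments:
    - {"dx": 0,"dy": 0.5,"dz": 35,"roll": -0.005,"hand": 60}
    - {"dx": 0,"dy": 0,"dz": 24,"roll": 0,"hand": 60}
    - {"dx": 0,"dy": 0,"dz": 0,"roll": 0,"hand": 60}
    - {"dx": 0,"dy": 0,"dz": 0,"roll": 0,"hand": 150}
    - {"dx": 0,"dy": 0,"dz": 0,"roll": 0,"hand": 255}
    - {"dx": 0,"dy": 0,"dz": 0,"roll": 0,"hand": 255}
    - {"dx": 0,"dy": 0,"dz": 0,"roll": 0,"hand": 255}
    - {"dx": 0,"dy": 0,"dz": 0,"roll": 0,"hand": 255}
    - {"dx": 0,"dy": 0,"dz": 0,"roll": 0,"hand": 255}
  force: 80

```text
clock: 44.15
tcp_pos: [0.5393, -0.0303, 0.1094]
eef_rot: [[-0.298, -0.955, 0.003], [-0.955, 0.298, -0.001], [-0.0, -0.003, -1.0]]
ft_force: [-0.2, 0.3, 6.6]
opening: 0.0125
grasp_force: 78.9
```

Emit:
arm_command:
  increments:
    - {"dx": 0,"dy": 0,"dz": -20,"roll": 0,"hand": 255}
    - {"dx": 0,"dy": 0,"dz": -40,"roll": 0,"hand": 255}
    - {"dx": 0,"dy": 0,"dz": -40,"roll": 0,"hand": 255}
    - {"dx": 0,"dy": 0,"dz": -40,"roll": 0,"hand": 255}
    - {"dx": 0,"dy": 0,"dz": -40,"roll": 0,"hand": 255}
    - {"dx": 0,"dy": 0,"dz": -38,"roll": 0,"hand": 255}
    - {"dx": 0,"dy": 0,"dz": 0,"roll": 0,"hand": 255}
    - {"dx": 0,"dy": 0,"dz": 0,"roll": 0,"hand": 255}

```text
clock: 44.95
tcp_pos: [0.5387, -0.0301, 0.3265]
eef_rot: [[-0.298, -0.955, 0.002], [-0.955, 0.298, -0.001], [-0.0, -0.002, -1.0]]
ft_force: [-0.9, 0.3, -1.4]
opening: 0.0121
grasp_force: 78.3
```

Run:
```python
from h import *
plan(607.2,146.2,325,-107.4)
```

```text
now [538.7 -30.1 326.5] yaw -107.3 q6 -90 | roll 0.001 (0.0 rows) q6t -71 | dx -188.7 dy -12.6 dz 1.5 (3.8 rows) F [-0.9  0.3 -1.4] open 12.1 grip 78.3 t 45.0
```

Emit:
arm_command:
  increments:
    - {"dx": -31.5,"dy": -2.1,"dz": 0,"roll": 0,"hand": 255}
    - {"dx": -31.5,"dy": -2.1,"dz": 0,"roll": 0,"hand": 255}
    - {"dx": -31.5,"dy": -2.1,"dz": 0,"roll": 0,"hand": 255}
    - {"dx": -31.5,"dy": -2.1,"dz": 0,"roll": 0,"hand": 255}
    - {"dx": -31.5,"dy": -2.1,"dz": 0,"roll": 0,"hand": 255}
    - {"dx": -31.5,"dy": -2.1,"dz": 0,"roll": 0,"hand": 255}
    - {"dx": 0,"dy": 0,"dz": 0,"roll": 0,"hand": 255}
    - {"dx": 0,"dy": 0,"dz": 0,"roll": 0,"hand": 255}
    - {"dx": 0,"dy": 0,"dz": 0,"roll": 0,"hand": 255}
    - {"dx": 0,"dy": 0,"dz": 0,"roll": 0,"hand": 255}

```text
clock: 45.95
tcp_pos: [0.6064, 0.1457, 0.3252]
eef_rot: [[-0.299, -0.954, -0.0], [-0.954, 0.299, -0.0], [0.0, 0.0, -1.0]]
ft_force: [0.4, -0.7, -1.2]
opening: 0.0123
grasp_force: 78.4
```

Run:
```python
from h import *
plan(607.2,146.3,275,-107.2)
```

```text
now [606.4 145.7 325.2] yaw -107.4 q6 -71 | roll -0.004 (0.0 rows) q6t -71 | dx -0.8 dy -0.6 dz 50.2 (1.0 rows) F [ 0.4 -0.7 -1.2] open 12.3 grip 78.4 t 46.0
```

Emit:
arm_command:
  increments:
    - {"dx": -0.8,"dy": -0.6,"dz": 25,"roll": 0,"hand": 255}
    - {"dx": 0,"dy": 0,"dz": 20,"roll": 0,"hand": 255}
    - {"dx": 0,"dy": 0,"dz": 8,"roll": 0,"hand": 255}
    - {"dx": 0,"dy": 0,"dz": 5,"roll": 0,"hand": 255}
    - {"dx": 0,"dy": 0,"dz": 0,"roll": 0,"hand": 255}
    - {"dx": 0,"dy": 0,"dz": 0,"roll": 0,"hand": 255}

```text
clock: 46.55
tcp_pos: [0.6078, 0.1471, 0.2686]
eef_rot: [[-0.298, -0.955, 0.001], [-0.955, 0.298, 0.0], [-0.001, -0.001, -1.0]]
ft_force: [0.2, 0.2, 0.1]
opening: 0.0124
grasp_force: 78.3
```

Emit:
arm_command:
  increments:
    - {"dx": 0,"dy": 0,"dz": 4,"roll": 0,"hand": 255}
    - {"dx": 0,"dy": 0,"dz": 4,"roll": 0,"hand": 255}
    - {"dx": 0,"dy": 0,"dz": 4,"roll": 0,"hand": 255}
    - {"dx": 0,"dy": 0,"dz": 0,"roll": 0,"hand": 255}
    - {"dx": 0,"dy": 0,"dz": 0,"roll": 0,"hand": 255}

```text
clock: 47.05
tcp_pos: [0.6081, 0.1473, 0.2566]
eef_rot: [[-0.298, -0.955, 0.003], [-0.955, 0.298, 0.0], [-0.001, -0.002, -1.0]]
ft_force: [0.4, -0.9, 5.6]
opening: 0.0119
grasp_force: 79.4
```

Emit:
arm_command:
  increments:
    - {"dx": 0,"dy": 0,"dz": 3,"roll": 0,"hand": 255}
    - {"dx": 0,"dy": 0,"dz": 2.4,"roll": 0,"hand": 255}
    - {"dx": 0,"dy": 0,"dz": 0,"roll": 0,"hand": 255}
    - {"dx": 0,"dy": 0,"dz": 0,"roll": 0,"hand": 255}

```text
clock: 47.45
tcp_pos: [0.6081, 0.1472, 0.2517]
eef_rot: [[-0.298, -0.955, 0.003], [-0.955, 0.298, -0.0], [-0.001, -0.003, -1.0]]
ft_force: [-0.0, -0.3, 9.8]
opening: 0.0126
grasp_force: 79.7
```

Emit:
arm_command:
  increments:
    - {"dx": 0,"dy": 0,"dz": 0,"roll": 0.131,"hand": 255}
    - {"dx": 0,"dy": 0,"dz": 0,"roll": 0.131,"hand": 255}
    - {"dx": 0,"dy": 0,"dz": 0,"roll": 0.131,"hand": 255}
    - {"dx": 0,"dy": 0,"dz": 0,"roll": 0.131,"hand": 255}
    - {"dx": 0,"dy": 0,"dz": 0,"roll": 0.131,"hand": 255}
    - {"dx": 0,"dy": 0,"dz": 0,"roll": 0.131,"hand": 255}
    - {"dx": 0,"dy": 0,"dz": 0,"roll": 0.131,"hand": 255}
    - {"dx": 0,"dy": 0,"dz": 0,"roll": 0.131,"hand": 255}
    - {"dx": 0,"dy": 0,"dz": 0,"roll": 0,"hand": 255}
    - {"dx": 0,"dy": 0,"dz": 0,"roll": 0,"hand": 255}

```text
clock: 48.45
tcp_pos: [0.6086, 0.147, 0.2519]
eef_rot: [[-0.976, -0.218, 0.004], [-0.218, 0.976, -0.0], [-0.004, -0.001, -1.0]]
ft_force: [1.6, -2.6, 8.5]
opening: 0.0123
grasp_force: 79.7
```

Run:
```python
from h import *
plan(607.2,146.3,258.5,-167)
print(ctrl.sense()['moment'])
```

```text
now [608.6 147.  251.9] yaw -167.4 q6 -11 | roll -0.007 (0.0 rows) q6t -11 | dx 1.5 dy -0.3 dz -6.6 (0.1 rows) F [ 1.6 -2.6  8.5] open 12.3 grip 79.7 t 48.5
[-0.37440257 -0.24292252  0.05011115]
```

Turned back to -167.4°. It started at -167.1°. Next: let it rise 6.5 mm into its notches.

Emit:
arm_command:
  increments:
    - {"dx": 0,"dy": 0,"dz": -3,"roll": 0,"hand": 255}
    - {"dx": 0,"dy": 0,"dz": -3,"roll": 0,"hand": 255}
    - {"dx": 0,"dy": 0,"dz": -1.5,"roll": 0,"hand": 255}
    - {"dx": 0,"dy": 0,"dz": -1.5,"roll": 0,"hand": 255}
    - {"dx": 0,"dy": 0,"dz": 0,"roll": 0,"hand": 255}
    - {"dx": 0,"dy": 0,"dz": 0,"roll": 0,"hand": 255}

```text
clock: 49.05
tcp_pos: [0.6086, 0.147, 0.2586]
eef_rot: [[-0.976, -0.218, 0.002], [-0.218, 0.976, -0.0], [-0.002, -0.001, -1.0]]
ft_force: [8.9, -1.5, -4.9]
opening: 0.0124
grasp_force: 78.9
```

The cap is caught at z = 258.6 and pulls back, as it should in the notches. Release and withdraw.

Emit:
arm_command:
  increments:
    - {"dx": 0,"dy": 0,"dz": 1.5,"roll": 0,"hand": 255}
    - {"dx": 0,"dy": 0,"dz": 0,"roll": 0,"hand": 200}
    - {"dx": 0,"dy": 0,"dz": 0,"roll": 0,"hand": 100}
    - {"dx": 0,"dy": 0,"dz": 0,"roll": 0,"hand": 60}
    - {"dx": 0,"dy": 0,"dz": 0,"roll": 0,"hand": 60}
    - {"dx": 0,"dy": 0,"dz": 0,"roll": 0,"hand": 60}
    - {"dx": 0,"dy": 0,"dz": -20,"roll": 0,"hand": 60}
    - {"dx": 0,"dy": 0,"dz": -30,"roll": 0,"hand": 60}
    - {"dx": 40,"dy": 0,"dz": 0,"roll": 0,"hand": 60}
    - {"dx": 40,"dy": 0,"dz": 0,"roll": 0,"hand": 60}
    - {"dx": 40,"dy": 0,"dz": 0,"roll": 0,"hand": 60}
    - {"dx": 0,"dy": 0,"dz": 0,"roll": 0,"hand": 60}

```text
clock: 50.25
tcp_pos: [0.4865, 0.1209, 0.3074]
eef_rot: [[-0.976, -0.219, -0.002], [-0.219, 0.976, 0.0], [0.002, 0.0, -1.0]]
ft_force: [0.6, 0.2, 0.0]
opening: 0.0654
grasp_force: 0.0
```

Run:
```python
from h import *
np.set_printoptions(precision=1,suppress=True)
for k in 'top','scene':
  p=ctrl.capture(k);C=cloud(p);save(p,k+'9')
  near=np.hypot(C[...,0]-.607,C[...,1]-.146)<.07
  for lo,hi in((.197,.225),(.172,.19)):
    for n,c,wh,a,P,_ in blobs(C,near&(C[...,2]>lo)&(C[...,2]<hi),60): print(k,n,np.array(c),np.array(wh),round(a,1),'z %.4f'%np.median(P[:,2]))
  if k=='top': lancets(p)
  for q in('used_1','unused_1','specimen_pot','sanitiser'): print(q,[(np.round(r['at'],3).tolist(),round(r['score'],2)) for r in ctrl.spot_in(q,p)])
plan(500,146,300,0)
```

```text
top 219 [612.7 101.8] [77.3 17.3] -171.3 z 0.1802
256 centre [ 648.7 -167.3] size [74.2 25.4] ang -146 z 0.015
265 centre [ 443.3 -339.5] size [24.5 75.7] ang 157 z 0.015
168 centre [417.5  -7.4] size [82.3 16.9] ang 87 z 0.002
used_1 []
unused_1 [([0.635, -0.166, 0.017], 0.67), ([0.449, -0.336, 0.011], 0.67)]
specimen_pot [([0.539, -0.179, 0.003], 0.63)]
sanitiser [([0.779, -0.113, 0.098], 0.74)]
scene 181 [612.  146.6] [64.5 22.6] -167.2 z 0.2041
scene 868 [614.9 143.4] [107.2 106.9] -141.5 z 0.1782
used_1 []
unused_1 [([0.643, -0.175, 0.017], 0.74), ([0.455, -0.341, 0.016], 0.53)]
specimen_pot [([0.424, 0.144, 0.052], 0.67), ([0.641, -0.175, 0.015], 0.61)]
sanitiser [([0.802, -0.136, 0.088], 0.65)]
now [490.8 121.1 307.4] yaw -167.4 q6 -14 | roll 0.220 (1.5 rows) q6t 2 | dx -9.2 dy 24.9 dz 7.4 (0.6 rows) F [-0.6 -0.2 -0.1] open 65.2 grip 0.0 t 50.8
```

View pics/scene9.png

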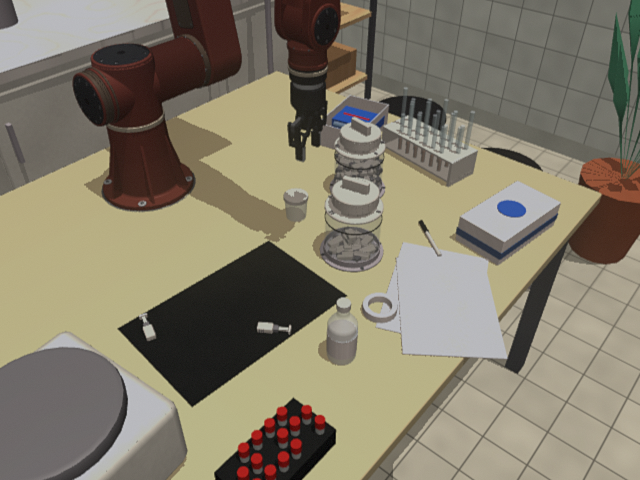

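The scene view shows the cap seated on drum one with the bar at the single ribs (355,188). Its disc height and bar angle match the locked start. Drum two is still shut (360,135), the two tabbed lancets remain on the mat at (148,328) and (274,328), and the pot and bottle stand where they were.

```bash
python3 -c "
from bench import ctrl
print(ctrl.hand_in())"
```

```text
the job is handed in; nothing more can be done
None
```

I put all five used lancets into drum one, locked its cap on again and handed the job in; drum two stayed shut, the unused lancets are still on the mat, and the pot and bottle were not touched.

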